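Dry-fit the gateway maquette

ROBOT

A 7-joint arm with a two-finger parallel gripper is mounted at the origin on the work surface. World frame = base frame: x ahead of the robot, y to its left, z up, the work surface at z = 0. Lengths are in m, angles in rad, forces in N, time in s.
With the tool pointing down it reaches from about 0.4 to 0.875 m from the base axis. Payload 19.3 kg.
Tool frame: the origin (TCP) lies midway between the tips of the shut fingers; the grasp point (between the pads) lies 19 mm behind it (bot.tcp_to_grasp is the distance from the TCP to the grasp point, in m); z points along the fingers, y is the direction in which the jaws open and shut (so a half turn about z gives the same grasp; the last joint's range is limited). The gripper opens to 85 mm and grips with 20 to 120 N. Pads are 22 mm wide; open, the fingers measure 114 mm over their backs; the gripper's body (76 mm by 85 mm) begins 54 mm behind the grasp point. The pads swing forward as they close: fully open they stand 13 mm farther back than shut.
Start: joints at [-0.07, 0.521, -0.036, 1.599, 0.021, 1.021, -0.113], TCP at [0.625, -0, 0.202] pointing down, gripper open.
Joint ranges: [-2.91, 2.91], [-0.3, 2.13], [-1.5, 1.42], [0.17, 2.43], [-1.26, 4.41], [0.16, 1.93], [-2.52, 2.52]. Speed limits (rad/s): [1.89, 1.89, 2.39, 2.39, 3.01, 3.01, 3.01].

INTERFACE

Orientations are given as [roll, pitch, yaw] about the fixed x, y, z axes, in that order (R = Rz(yaw) Ry(pitch) Rx(roll)).
In Python, from workcell import bot gives the robot as it stands. The module is installed in compiled form; this text tells all that it offers.
- The arm moves only by the tool drive_tool, never from a script. Its argument "series" is a list of rows, each a list of 5 numbers: the opening in per cent of the stroke, from 0 (shut) to 100 (fully open), then the shift along the world's x, y, z in m, then the turn about the world's z in rad. A call has 1 to 12 rows; each row shifts and turns the pose as measured when the row begins; what a row does not reach is not made up. A row lasts 1/10 s, in which the tool goes at most 50 mm and 8.59 degrees, less where a joint would pass 70% of its speed; a pose out of reach is approached as far as the arm can. A call with a gripper value outside its range is refused whole. The fingers move at their own pace and stop on an object; "newtons" is the grip in N (left out, the last holds). Time passes only in rows, so rows that do not move let the fingers close. It gives the time, the measured TCP pose, the force and the opening at its end, in the units of the state.
- bot.observe(): the state, without advancing time (a new reading comes with each control period).
- bot.grab_frame(name): name is "scene" or "side" or "wrist"; returns the picture (480x640x3 uint8, red, green, blue); there is no depth.
- bot.camera_info(name): a dict with "fx", "fy", "cx", "cy" (pixels), "cam_to_world" (4x4, takes a point from camera to world coordinates). Camera axes: x right, y down, z forward; pixel columns grow to the right and rows downward; lengths in m; the calibration is good to about 2 mm. A picture is of the moment at which its call begins: read the wrist's pose just before it. camera_info takes no time and is no camera call; for the wrist camera it gives the pose at the moment of the call.
- bot.job_done(): hands the job in, once; it reports no verdict.
Trained networks look in the newest picture that a camera, given by its name, has taken for a name from the list of things; names that differ only in an ending like _2 or _b are one class to them, and where a whole thing is asked for, a point or a joint stands for the part that bears it (a point fixed in the world has none). Each returns a list of dicts, best first, with "conf" (0 to 1); they miss things now and then, are a little off and sometimes report something else, mostly with a low value. They report only what shows in the picture. A call takes as long as a camera call. They do not tell look-alikes from the thing itself.
- bot.masks_of(camera, target): "mask" (480x640 bool, what is visible of it) and "point" ([column, row] in pixels, amid what is visible of it).
The state is a dict: "clock": time; "qpos": joint angles; "qd": joint speeds; "joint_efforts": joint torques, N m; "position": TCP position; "tool_rot": TCP orientation; "force": force on the tool from outside, world axes, zero at the start; "moment": the same for the moment, N m; "grip_width": finger opening in m.
Only numpy, scipy, OpenCV 4.12 (cv2) and the standard library are available. Lean on these libraries where they do the work, as an engineer would, in place of code of your own. Each camera call takes 0.05 s, during which the arm holds its last target.

TASK

Set up the little gateway sculpture on its base plate, ready to be marked for welding: stand the square timber post on the centre of the square pad and squarely with it, the round metal tube upright on the centre of the round pad, and the round-topped metal stud upright on the bare plate exactly midway between them. Lay the rectangular steel bar flat across the tops of post and tube as the lintel, centred over the stud and in line with the plate. Leave everything standing still and released.

Things in the scene. Friction and masses are not known exactly. Their poses are not given: they have to be found in the camera images.
- base: the dark steel base plate, fixed to the bench, 110 x 240 x 10 mm (along its x, y, z); origin at the centre of its underside, at bench height (z = 0); its y axis runs along its length, z up. The two pads are welded on its top, centred 80 mm either side of the plate's centre along its length; which is at which end varies. The stud goes on the plate's centre, the midpoint between the pads.
- pad_sq: the square pad, bright steel, 66 x 66 x 6 mm, fixed on the base plate with its sides parallel to the plate's; origin at the centre of its underside, 10 mm above the bench; its top is 16 mm above the bench
- pad_rd: the round pad, bright steel disc, 70 mm in diameter, 6 mm thick, fixed on the base plate; origin at the centre of its underside, 10 mm above the bench; its top is 16 mm above the bench
- post_mid (a point): centre (half-way up) of the loose square timber post, 50 x 50 x 80 mm tall, about 0.15 kg, standing upright on the bench; axes along its sides, z up
- tube_mid (a point): centre (half-way up) of the loose round pale-metal tube, 50 mm outer and 42 mm inner diameter, 80 mm tall, open at both ends, about 0.28 kg, standing upright on the bench; z up along the tube
- dome_mid (a point): centre (half-way up) of the loose solid metal stud with a rounded top, 42 mm in diameter, 52 mm tall (straight sides up to 34 mm above its flat foot), about 0.35 kg, standing upright on the bench; z up
- lintel_mid (a point): centre (half-way up) of the loose rectangular dark steel bar (hollow section, the lintel), 210 x 40 x 20 mm (along its x, y, z), about 0.35 kg, lying flat on the bench; x axis along its length, z up
Mind the look-alikes: they are no part of the job. Leave any purple or yellow look-alike of the part that bears dome_mid alone.

How it is judged:
At the end, for the whole second after the job is handed in: Post on square pad, tube on round pad, stud on the plate's centre: each upright, within 12 mm; post within 0.25 rad of square. Bar level on post and tube, within 15 mm of the plate's centre, 0.15 rad of its length. Heights within 6 mm of seated, tilts under 0.1 rad, all released, at rest (horizontal distance between post_mid and pad_sq below 0.012 m and angle between each of post_mid, tube_mid, dome_mid, lintel_mid's own z axis and vertical below 0.1 rad and z of post_mid in the frame of base between 0.05 and 0.062 m and (angle between the x axis of post_mid and the x axis of pad_sq, either way round below 0.25 rad or angle between the x axis of post_mid and the y axis of pad_sq, either way round below 0.25 rad) and horizontal distance between tube_mid and pad_rd below 0.012 m and z of tube_mid in the frame of base between 0.05 and 0.062 m and horizontal distance between dome_mid and base below 0.012 m and z of dome_mid in the frame of base between 0.03 and 0.042 m and horizontal distance between lintel_mid and base below 0.015 m and z of lintel_mid in the frame of base between 0.1 and 0.112 m and angle between the x axis of lintel_mid and the y axis of base, either way round below 0.15 rad and linear speed of each of post, tube, dome, lintel below 0.02 m/s and angular speed of each of post, tube, dome, lintel below 0.2 rad/s); the robot touches nothing.
It also fails if it takes over 102 s, if anything falls off the work surface, if the arm or the gripper's body presses on something with over 40 N, if the wrist force passes 120 N, or if a joint passes its speed limit or range.

## Working session

There is one attempt and no reset: what is moved stays moved. The work goes in short steps, Python scripts to look and compute and a tool call to move; the robot and the scene stay as the last step left them, time stands still between calls to the robot, and variables do not carry over. Pictures are saved under pics/ and viewed, and the job is handed in when it is done.

Besides the shell and the picture viewer there is one more tool, called after ">>>" in YAML: its name, and indented under it one key for each argument. drive_tool: Moves the arm, as the interface text tells. Its arguments: {"type":"object","properties":{"series":{"type":"array","items":{"type":"array","items":{"type":"number"}}},"newtons":{"type":"number"}},"required":["series"]}

```bash
mkdir -p pics
python3 - <<'E'
from workcell import bot
import cv2, numpy as np
o=bot.observe();print({k:np.round(v,3).tolist() for k,v in o.items()})
print(bot.tcp_to_grasp)
for n in ["scene","side","wrist"]:
    im=bot.grab_frame(n);cv2.imwrite(f"pics/{n}0.png",im[:,:,::-1])
    c=bot.camera_info(n);print(n,c["fx"],c["cx"],c["cy"],np.round(c["cam_to_world"],3).tolist())
E
```

```text
{'clock': 0.0, 'qpos': [-0.07, 0.522, -0.036, 1.6, 0.021, 1.021, -0.113], 'qd': [-0.0, 0.001, 0.0, 0.001, 0.001, 0.001, -0.001], 'joint_efforts': [-0.004, -92.711, 1.978, -36.993, 0.018, 0.008, -0.0], 'position': [0.625, -0.0, 0.202], 'tool_rot': [-3.14, 0.0, 1.571], 'force': [-0.662, -0.266, -0.566], 'moment': [0.037, -0.067, -0.041], 'grip_width': 0.085}
0.0187
scene 567.5700691500105 315.97441280042744 241.89183453494167 [[0.784, 0.376, -0.494, 1.189], [0.621, -0.495, 0.608, -0.907], [-0.016, -0.783, -0.621, 0.955], [0.0, 0.0, 0.0, 1.0]]
side 441.4823076960707 312.6779286120983 244.9197520056221 [[0.999, -0.029, 0.012, 0.457], [-0.026, -0.528, 0.849, -0.89], [-0.018, -0.849, -0.528, 0.601], [0.0, 0.0, 0.0, 1.0]]
wrist 380.02029072338155 324.67225747709006 233.78104942224059 [[1.0, -0.0, -0.001, 0.625], [-0.0, -0.953, -0.304, 0.078], [-0.001, 0.304, -0.953, 0.374], [0.0, 0.0, 0.0, 1.0]]
```

View pics/scene0.png

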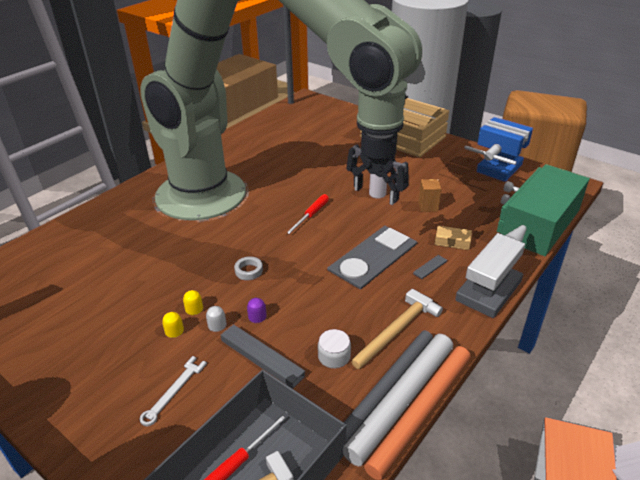

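View pics/side0.png

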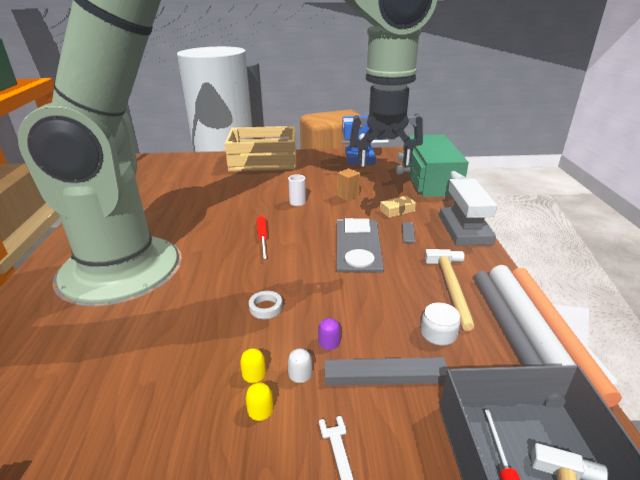

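View pics/wrist0.png

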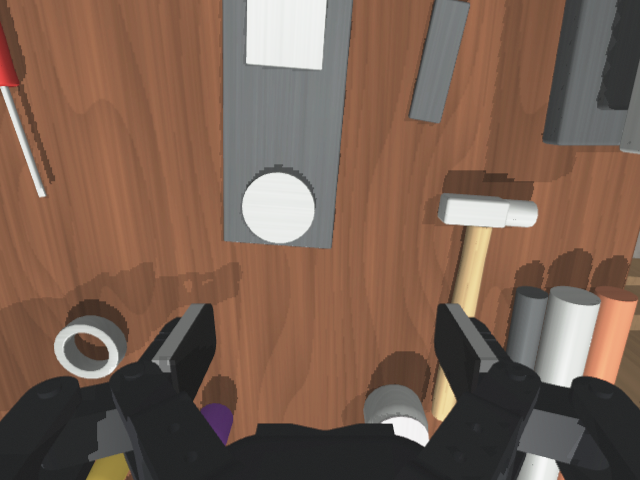

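Scene view: post at (430,194), tube at (377,185) partly behind the gripper, plate with pads at (372,256), lintel at (262,355). The dome candidates are silver (216,318), purple (257,310), and yellow (193,302) and (173,324). The silver one is the metal stud. The small grey bar at (430,266) is too short to be the lintel.

```bash
cat > h.py <<'E'
from workcell import bot
import cv2, numpy as np
from scipy.optimize import minimize
def box(a,b,c): return np.array([[x,y,z] for x in(-a/2,a/2) for y in(-b/2,b/2) for z in(-c/2,c/2)])
def cyl(d,zs,n=40):
    t=np.linspace(0,2*np.pi,n,endpoint=False)
    return np.array([[r*np.cos(a),r*np.sin(a),z] for r,z in zs for a in t])
M={"base":(box(.11,.24,.01),.005),"pad_sq":(box(.066,.066,.006),.013),
"pad_rd":(cyl(0,[(.035,-.003),(.035,.003)]),.013),
"post_mid":(box(.05,.05,.08),.04),"tube_mid":(cyl(0,[(.025,-.04),(.025,.04)]),.04),
"dome_mid":(cyl(0,[(.021,-.026),(.021,.008)]+[(.021*np.cos(a),.008+.018*np.sin(a)) for a in np.linspace(.1,1.57,8)]),.026),
"lintel_mid":(box(.21,.04,.02),.01)}
def proj(c,P):
    T=np.linalg.inv(c["cam_to_world"]);p=P@T[:3,:3].T+T[:3,3]
    return np.c_[c["fx"]*p[:,0]/p[:,2]+c["cx"],c["fy"]*p[:,1]/p[:,2]+c["cy"]]
def ray(c,uv,z):
    T=c["cam_to_world"];d=T[:3,:3]@[(uv[0]-c["cx"])/c["fx"],(uv[1]-c["cy"])/c["fy"],1];o=T[:3,3]
    return o+d*(z-o[2])/d[2]
def verts(name,x,y,yaw,z=None):
    V,zc=M[name];z=zc if z is None else z
    R=np.array([[np.cos(yaw),-np.sin(yaw),0],[np.sin(yaw),np.cos(yaw),0],[0,0,1]])
    return V@R.T+[x,y,z]
def sil(c,P,s=4):
    h=cv2.convexHull(np.round(proj(c,P)*16).astype(np.int32))
    m=np.zeros((480,640),np.uint8);cv2.fillConvexPoly(m,h,1,cv2.LINE_8,4);return m.astype(bool)
def fit(name,views,x0,z=None,ign={}):
    """views: list of (cam,mask)"""
    def f(p):
        s=0
        for c,m in views:
            a=sil(c,verts(name,*p,z=z));s+=1-(a&m).sum()/max(1,(a|m).sum())
        return s/len(views)
    best=None
    yaws=[x0[2]] if len(x0)>2 else (np.arange(0,np.pi,.2) if name in("base","lintel_mid") else np.arange(0,1.57,.2) if name in("post_mid","pad_sq") else [0])
    for w in yaws:
        r=minimize(f,[x0[0],x0[1],w],method="Nelder-Mead",options=dict(initial_simplex=np.array([[x0[0],x0[1],w],[x0[0]+.01,x0[1],w],[x0[0],x0[1]+.01,w],[x0[0],x0[1],w+.15]]),xatol=1e-4,fatol=1e-4,maxiter=150))
        if best is None or r.fun<best.fun:best=r
    return best.x,best.fun
E
python3 - <<'E'
from h import *
import pickle
D={}
for n in ["scene","side"]:
    im=bot.grab_frame(n);c=bot.camera_info(n)
    for t in M:
        r=bot.masks_of(n,t)
        D[n,t]=(c,r)
        for q in r: print(n,t,round(q["conf"],2),np.round(q["point"]),q["mask"].sum(),np.round(ray(c,q["point"],M[t][1]),3)[:2])
pickle.dump(D,open("d.pkl","wb"))
print(bot.observe()["clock"])
E
```

```text
scene base 0.73 [368. 255.] 1793 [0.576 0.064]
scene base 0.23 [217. 319.] 403 [ 0.427 -0.34 ]
scene pad_sq 0.61 [391. 238.] 447 [0.589 0.15 ]
scene pad_rd 0.78 [350. 267.] 421 [ 0.571 -0.011]
scene post_mid 0.92 [430. 193.] 648 [0.582 0.365]
scene tube_mid 0.81 [377. 186.] 363 [0.438 0.308]
scene dome_mid 0.94 [190. 301.] 396 [ 0.353 -0.349]
scene dome_mid 0.87 [215. 318.] 367 [ 0.44  -0.353]
scene dome_mid 0.74 [254. 313.] 402 [ 0.497 -0.287]
scene dome_mid 0.66 [172. 322.] 434 [ 0.371 -0.42 ]
scene lintel_mid 0.87 [261. 357.] 1879 [ 0.589 -0.364]
side base 0.66 [358. 248.] 1514 [0.585 0.048]
side pad_sq 0.54 [353. 226.] 330 [0.583 0.146]
side pad_rd 0.68 [362. 259.] 422 [ 0.586 -0.014]
side post_mid 0.69 [348. 185.] 621 [0.589 0.355]
side post_mid 0.68 [298. 367.] 714 [ 0.436 -0.371]
side tube_mid 0.85 [298. 188.] 524 [0.435 0.341]
side dome_mid 0.94 [255. 366.] 735 [ 0.361 -0.354]
side dome_mid 0.81 [256. 399.] 798 [ 0.369 -0.423]
side dome_mid 0.56 [299. 363.] 716 [ 0.438 -0.35 ]
side lintel_mid 0.94 [382. 373.] 3088 [ 0.579 -0.364]
side lintel_mid 0.35 [298. 363.] 708 [ 0.434 -0.336]
0.95
```

Run:
```python
import cv2
im=cv2.imread("pics/scene0.png");cv2.imwrite("pics/crop1.png",cv2.resize(im[280:400,140:310],None,fx=4,fy=4,interpolation=cv2.INTER_CUBIC))
```

```text
(no output)
```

View pics/crop1.png

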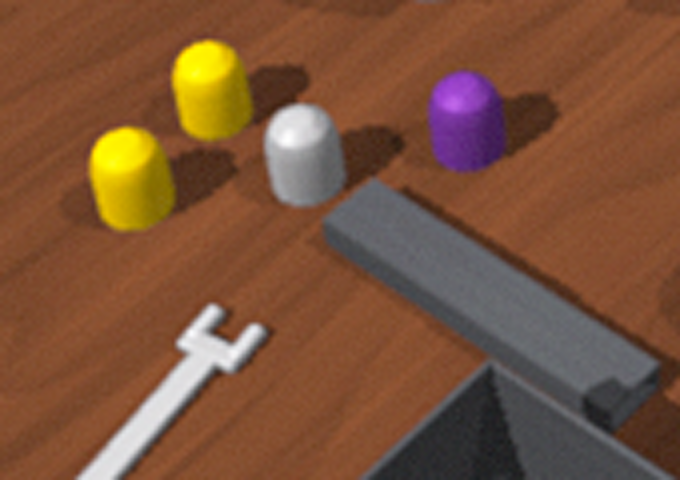

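The crop shows the silver (216,318) dome is the stud, with two yellow and one purple look-alikes beside it. The hollow steel bar lies close to the tray corner.

Run:
```python
from h import *
import pickle
D=pickle.load(open("d.pkl","rb"))
G={"base":(.58,.065),"pad_sq":(.587,.147),"pad_rd":(.58,-.013),"post_mid":(.585,.36),"tube_mid":(.436,.33),"dome_mid":(.438,-.352),"lintel_mid":(.583,-.364)}
for t in M:
  vs=[]
  for n in("scene","side"):
    c,r=D[n,t];r=[q for q in r if np.hypot(*(ray(c,q["point"],M[t][1])[:2]-G[t]))<.045]
    if r: vs.append((c,r[0]["mask"]))
  for v in [vs]+[[q] for q in vs]:
    x,e=fit(t,v,G[t]);print(t,np.round(x,4),round(e,3),end=" | ")
  print()
im=cv2.imread("pics/side0.png");cv2.imwrite("pics/crop2.png",cv2.resize(im[200:480,200:520],None,fx=2.2,fy=2.1,interpolation=cv2.INTER_CUBIC))
for uv in [(443,371),(266,379)]: pass
c=D["side","base"][0]
print("tray corner z .05?",[np.round(ray(c,(441,372),z),3) for z in(0,.05,.06)])
```

```text
base [ 0.5852  0.0714 -0.0741] 0.361 | base [0.5832 0.0718 3.0754] 0.358 | base [ 0.5852  0.0718 -0.0656] 0.36 | 
pad_sq [0.5899 0.1487 1.4929] 0.102 | pad_sq [0.588  0.1482 1.4821] 0.051 | pad_sq [0.5935 0.1531 1.503 ] 0.07 | 
pad_rd [ 0.5789 -0.0083 -0.0339] 0.1 | pad_rd [ 0.5785 -0.0084  0.0478] 0.114 | pad_rd [ 0.5812 -0.0077 -0.0057] 0.081 | 
post_mid [0.5846 0.3552 0.6008] 0.085 | post_mid [0.5817 0.3602 0.6277] 0.057 | post_mid [0.587  0.3594 1.8774] 0.073 | 
tube_mid [0.4311 0.3223 0.0238] 0.211 | tube_mid [0.43   0.3234 0.2511] 0.352 | tube_mid [0.4311 0.3295 0.1332] 0.039 | 
dome_mid [ 0.437  -0.3494  0.0078] 0.135 | dome_mid [ 0.4324 -0.3472 -0.0067] 0.193 | dome_mid [ 0.4369 -0.3472  0.057 ] 0.071 | 
lintel_mid [ 0.5831 -0.3589  3.1263] 0.063 | lintel_mid [ 0.5838 -0.3585  3.1345] 0.046 | lintel_mid [ 0.5845 -0.3587 -0.0384] 0.066 | 
tray corner z .05? [array([ 0.684, -0.358,  0.   ]), array([ 0.665, -0.402,  0.05 ]), array([ 0.662, -0.411,  0.06 ])]
```

View pics/crop2.png

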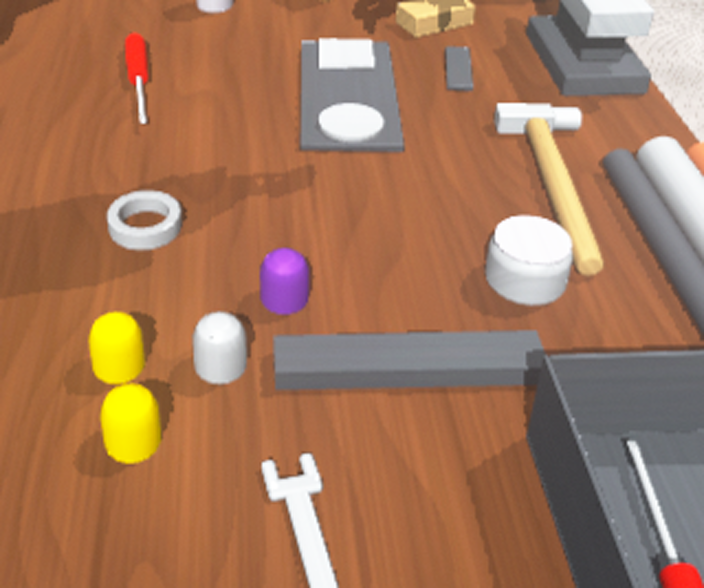

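>>> drive_tool:
  series:
    - [100,-0.006,0.045,0.004,0]
    - [100,-0.006,0.045,0.004,0]
    - [100,-0.006,0.045,0.004,0]
    - [100,-0.006,0.045,0.004,0]
    - [100,-0.006,0.045,0.004,0]
    - [100,-0.006,0.045,0,0]
    - [100,-0.005,0.045,0,0]
    - [100,0,0.02,0,0]
    - [100,0,0,0,0]
    - [100,0,0,0,0]

```text
clock: 1.95
position: [0.5791, 0.346, 0.2232]
tool_rot: [-3.142, 0.001, 1.567]
force: [0.4, -0.8, 0.6]
grip_width: 0.0854
```

```bash
cat >> h.py <<'E'
def look(k,targets,z=None,near=None):
    o=bot.observe();print("tcp",np.round(o["position"],4),np.round(o["tool_rot"],3),"t",round(o["clock"],2),"w",round(o["grip_width"],4),"F",np.round(o["force"],1))
    c=bot.camera_info("wrist");im=bot.grab_frame("wrist");d=im[:,:,::-1].copy()
    for t in targets:
        zz=(z or {}).get(t,M[t][1])
        for q in bot.masks_of("wrist",t)[:4]:
            m=q["mask"];g=ray(c,q["point"],zz)[:2]
            if near is not None and np.hypot(*(g-np.array(near)))>.06: continue
            x,e=fit(t,[(c,m)],g,z=zz)
            print(t,round(q["conf"],2),np.round(q["point"]),"fit",np.round(x,4),round(e,3), "edge" if m[0].any() or m[-1].any() or m[:,0].any() or m[:,-1].any() else "")
            h=cv2.convexHull(proj(c,verts(t,*x,z=zz)).astype(np.int32));cv2.polylines(d,[h],True,(0,0,255),1)
            cs,_=cv2.findContours(m.astype(np.uint8),cv2.RETR_EXTERNAL,cv2.CHAIN_APPROX_NONE);cv2.drawContours(d,cs,-1,(0,255,0),1)
    cv2.imwrite(f"pics/{k}.png",d)
E
python3 -c "
from h import *
look('w1',['post_mid'])"
```

```text
tcp [0.5791 0.346  0.2232] [-3.142e+00  1.000e-03  1.567e+00] t 1.95 w 0.0854 F [ 0.4 -0.8  0.6]
post_mid 0.78 [331. 191.] fit [0.5852 0.355  0.6723] 0.037
```

View pics/w1.png

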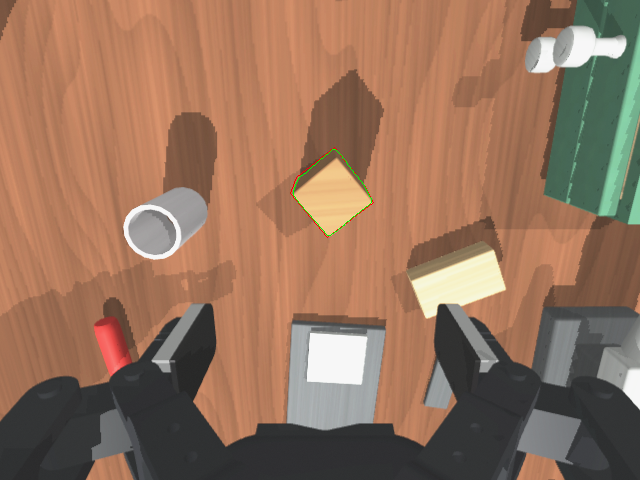

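Wrist view: post top at about (332,197), turned about 0.67 rad, and the model outline matches the mask. The tube is at (165,225).

>>> drive_tool:
  series:
    - [100,0.006,0.009,0,0.134]
    - [100,0,0,0,0.134]
    - [100,0,0,0,0.134]
    - [100,0,0,-0.02,0.134]
    - [100,0,0,-0.03,0.134]
    - [100,0,0,-0.03,0]
    - [100,0,0,-0.02,0]
    - [100,0,0,0,0]
  newtons: 40

```text
clock: 2.85
position: [0.5915, 0.3406, 0.123]
tool_rot: [3.138, 0.005, 2.248]
force: [0.1, 0.4, -0.2]
grip_width: 0.0853
```

```bash
python3 -c "
from h import *
look('w2',['post_mid'])"
```

```text
tcp [0.5915 0.3406 0.123 ] [3.138 0.005 2.248] t 2.85 w 0.0853 F [ 0.1  0.4 -0.2]
post_mid 0.7 [331. 215.] fit [0.5851 0.355  0.6752] 0.048
```

View pics/w2.png

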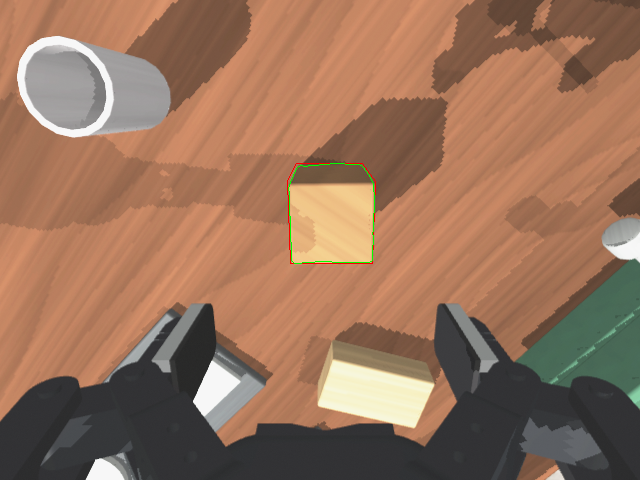

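The post sits square to the jaws, with its top at (332,222). Next I correct the x/y drift and descend.

>>> drive_tool:
  series:
    - [100,-0.0065,0.0145,0,0]
    - [100,0,0,0,0]
    - [100,0,0,-0.03,0]
    - [100,0,0,-0.03,0]
    - [100,0,0,-0.025,0]
    - [100,0,0,0,0]
    - [100,0,0,0,0]

```text
clock: 3.65
position: [0.5888, 0.3623, 0.0489]
tool_rot: [3.12, 0.006, 2.249]
force: [0.1, 0.3, 1.0]
grip_width: 0.0856
```

>>> drive_tool:
  series:
    - [100,-0.004,-0.007,-0.01,0]
    - [100,0,0,0,0]
    - [100,0,0,0,0]

```text
clock: 3.95
position: [0.586, 0.3558, 0.0421]
tool_rot: [3.115, 0.007, 2.248]
force: [0.2, 0.7, 0.8]
grip_width: 0.0854
```

>>> drive_tool:
  series:
    - [100,0,0,-0.012,0]
    - [100,0,0,0,0]

```text
clock: 4.15
position: [0.5865, 0.3559, 0.0303]
tool_rot: [3.114, 0.007, 2.248]
force: [-1.4, -0.2, 0.3]
grip_width: 0.0854
```

```bash
python3 -c "
from h import *
o=bot.observe();print(np.round(o['qpos'],3),np.round(o['position'],4),np.round(o['tool_rot'],4),o['force'])"
```

```text
[-0.506  0.806 -0.206  1.562  0.223  0.768 -0.13 ] [0.5865 0.3559 0.0303] [3.114  0.0072 2.2481] [-1.40077831 -0.24060818  0.27150357]
```

>>> drive_tool:
  series:
    - [0,0,0,0,0]
    - [0,0,0,0,0]
    - [0,0,0,0,0]
    - [0,0,0,0,0]
    - [0,0,0,0,0]
    - [0,0,0,0,0]
  newtons: 40

```text
clock: 4.75
position: [0.5866, 0.3561, 0.0304]
tool_rot: [3.114, 0.007, 2.248]
force: [0.8, 0.3, -1.7]
grip_width: 0.0494
```

>>> drive_tool:
  series:
    - [0,0,0,0.03,0]
    - [0,0,0,0.045,0]
    - [0,0,-0.01,0.045,-0.122]
    - [0,0,-0.03,0.045,-0.122]
    - [0,0,-0.045,0.03,-0.122]
    - [0,0,-0.045,0.02,-0.122]
    - [0,0,-0.045,0,-0.122]
    - [0,0,-0.045,0,-0.122]
    - [0,0,-0.045,0,0]
    - [0,0,-0.045,0,0]
    - [0,0,0,0,0]
    - [0,0,0,0,0]

```text
clock: 5.95
position: [0.5814, 0.0397, 0.2482]
tool_rot: [3.113, -0.001, 1.487]
force: [0.4, 1.6, -0.9]
grip_width: 0.0495
```

```bash
python3 -c "
from h import *
look('w3',['pad_sq','pad_rd','base','post_mid'])"
```

```text
tcp [0.5814 0.0397 0.2482] [ 3.113e+00 -1.000e-03  1.487e+00] t 5.95 w 0.0495 F [ 0.4  1.6 -0.9]
pad_sq 0.6 [320.  77.] fit [ 0.5911  0.1492 -0.0801] 0.032 
pad_rd 0.71 [318. 212.] fit [ 0.5787 -0.0097  0.3831] 0.832 
base 0.82 [317. 143.] fit [ 0.5852  0.0691 -0.0731] 0.429 
post_mid 0.92 [325. 304.] fit [ 0.55   -0.1232  0.6753] 0.806
```

View pics/w3.png

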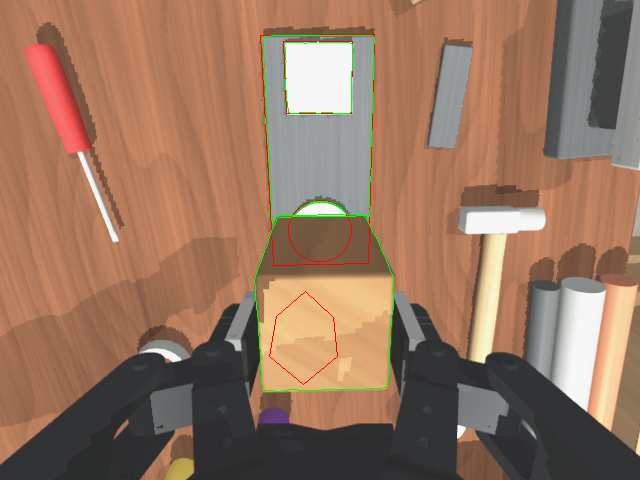

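Wrist view: square pad at (319,77) with the outline fitting well. The held post is square in the jaws, and the plate's yaw is about -0.077.

>>> drive_tool:
  series:
    - [0,0.0025,0.03,0,0]
    - [0,0.0025,0.04,-0.02,0]
    - [0,0.0025,0.03,-0.04,0]
    - [0,0.0025,0.01,-0.04,0]
    - [0,0,0,-0.04,0]
    - [0,0,0,-0.03,0]
    - [0,0,0,0,0]
    - [0,0,0,0,0]

```text
clock: 7.0
position: [0.5903, 0.1646, 0.0733]
tool_rot: [3.11, -0.004, 1.5]
force: [0.1, 0.1, -0.1]
grip_width: 0.0493
```

>>> drive_tool:
  series:
    - [0,0,-0.015,0,-0.006]
    - [0,0,0,-0.01,0]
    - [0,0,0,0,0]
    - [0,0,0,0,0]

```text
clock: 7.4
position: [0.593, 0.149, 0.068]
tool_rot: [3.104, -0.007, 1.493]
force: [0.7, 0.6, -1.3]
grip_width: 0.0488
```

>>> drive_tool:
  series:
    - [0,-0.002,0,-0.01,0]
    - [0,0,0,-0.006,0]
    - [0,0,0,-0.003,0]
    - [0,0,0,0,0]
    - [0,0,0,0,0]

```text
clock: 7.9
position: [0.5911, 0.1496, 0.048]
tool_rot: [3.104, -0.007, 1.494]
force: [-0.2, -1.1, -1.1]
grip_width: 0.049
```

```bash
python3 -c "
from h import *
look('w4',['post_mid'],z={'post_mid':.058})
for n in ['scene','side']:
    im=bot.grab_frame(n);c=bot.camera_info(n)
    cv2.imwrite(f'pics/{n}4.png',cv2.resize(im[140:300,280:480,::-1],None,fx=3.5,fy=3.5))
    for q in bot.masks_of(n,'post_mid')[:1]: print(n,fit('post_mid',[(c,q['mask'])],(.59,.15),z=.058))
"
```

```text
tcp [0.5911 0.1496 0.048 ] [ 3.104 -0.007  1.494] t 7.9 w 0.049 F [-0.2 -1.1 -1.1]
post_mid 0.91 [326. 305.] fit [ 0.589   0.1489 -0.0882] 0.055 
scene (array([0.5893853 , 0.15112321, 0.09114996]), np.float64(0.16647919010123735))
side (array([ 0.59210835,  0.15387577, -0.11635048]), np.float64(0.07417582417582413))
```

View pics/side4.png

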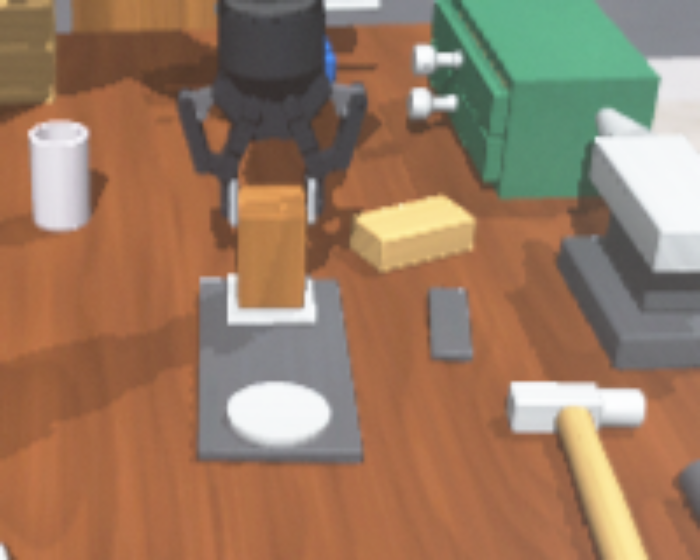

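View pics/w4.png

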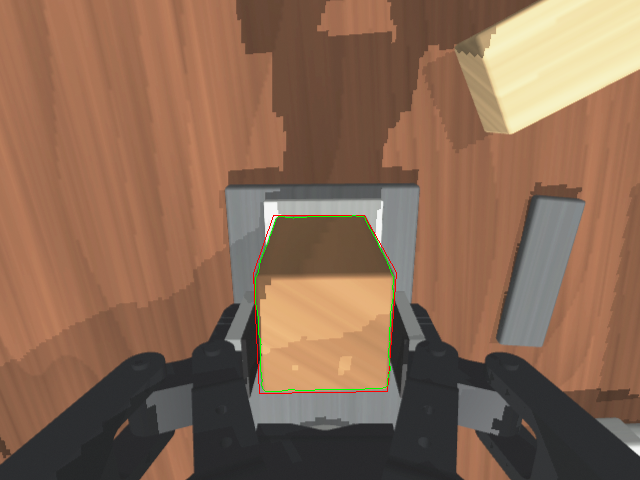

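The post sits on the pad with about 8 mm of pad visible at each side (wrist view, bottom edge columns 272–366 against pad 264–382). Seat it, release and rise.

>>> drive_tool:
  series:
    - [0,0,0,-0.002,0]
    - [0,0,0,0,0]

```text
clock: 8.4
position: [0.5916, 0.1498, 0.0468]
tool_rot: [3.102, -0.008, 1.493]
force: [-1.3, -1.2, 1.6]
grip_width: 0.0491
```

>>> drive_tool:
  series:
    - [60,0,0,0,0]
    - [90,0,0,0,0]
    - [100,0,0,0,0]
    - [100,0,0,0,0]
    - [100,0,0,0.04,0]
    - [100,0,0,0.045,0]
    - [100,0,0,0.045,0]
    - [100,0,0,0.02,0]
    - [100,0,0,0,0]

```text
clock: 9.3
position: [0.59, 0.1492, 0.2013]
tool_rot: [3.104, -0.007, 1.493]
force: [0.6, 0.7, -0.3]
grip_width: 0.0855
```

```bash
python3 -c "
from h import *
look('w5',['post_mid','pad_sq','tube_mid'],z={'post_mid':.056})
"
```

```text
tcp [0.59   0.1492 0.2013] [ 3.104 -0.007  1.493] t 9.3 w 0.0855 F [ 0.6  0.7 -0.3]
post_mid 0.96 [318. 215.] fit [ 0.5906  0.1494 -0.0895] 0.032 
pad_sq 0.67 [315. 172.] fit [ 0.5918  0.1509 -0.0869] 0.81 
tube_mid 0.9 [97. 12.] fit [0.4278 0.3262 0.109 ] 0.012 edge
```

View pics/w5.png

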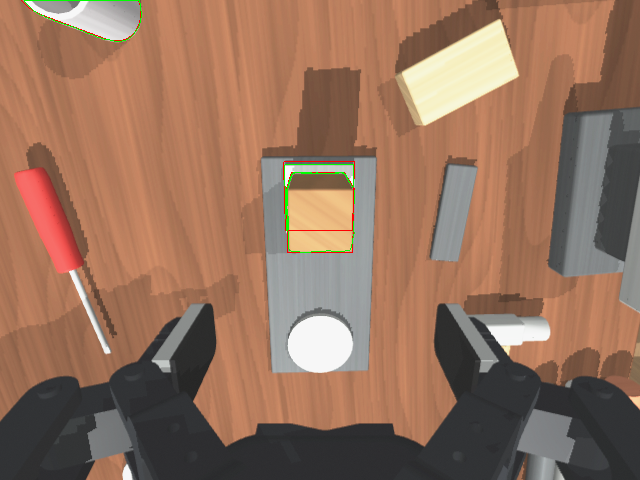

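The post stands upright on the square pad (320,215), within about 1 mm of the pad centre. Next, the tube at the top left.

>>> drive_tool:
  series:
    - [100,-0.03,0.033,0.005,0]
    - [100,-0.03,0.033,0.005,0]
    - [100,-0.03,0.033,0,0]
    - [100,-0.03,0.033,0,0]
    - [100,-0.03,0.033,0,0]
    - [100,-0.01,0.005,0,0]
    - [100,0,0,0,0]
    - [100,0,0,0,0]

```text
clock: 10.3
position: [0.4185, 0.3196, 0.1968]
tool_rot: [3.122, 0.006, 1.492]
force: [0.4, -0.8, -0.3]
grip_width: 0.0851
```

```bash
python3 -c "
from h import *
look('w6',['tube_mid'])
"
```

```text
tcp [0.4185 0.3196 0.1968] [3.122 0.006 1.492] t 10.3 w 0.0851 F [ 0.4 -0.8 -0.3]
tube_mid 0.58 [335. 208.] fit [0.4285 0.3259 0.0051] 0.246
```

View pics/w6.png

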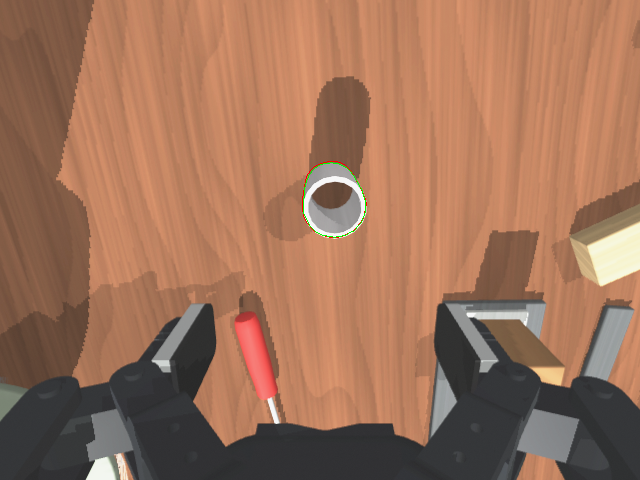

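The tube rim is at (334,208) and the fitted outline matches it.

>>> drive_tool:
  series:
    - [100,0.01,0.006,0,0]
    - [100,0,0,0,0]
    - [100,0,0,-0.03,0]
    - [100,0,0,-0.035,0]
    - [100,0,0,-0.03,0]
    - [100,0,0,0,0]
    - [100,0,0,0,0]

```text
clock: 11.1
position: [0.4362, 0.322, 0.1001]
tool_rot: [3.119, 0.005, 1.481]
force: [0.1, -0.3, 0.5]
grip_width: 0.0855
```

>>> drive_tool:
  series:
    - [100,-0.008,0.004,0,0]
    - [100,0,0,0,0]
    - [100,0,0,-0.025,0]
    - [100,0,0,-0.025,0]
    - [100,0,0,-0.015,0]
    - [100,0,0,0,0]
    - [100,0,0,0,0]

```text
clock: 11.8
position: [0.4312, 0.3303, 0.0421]
tool_rot: [3.11, -0.005, 1.481]
force: [-0.3, 0.0, 0.5]
grip_width: 0.0855
```

>>> drive_tool:
  series:
    - [100,-0.003,-0.004,0,0]
    - [100,0,0,-0.012,0]
    - [100,0,0,0,0]
    - [100,0,0,0,0]

```text
clock: 12.2
position: [0.4292, 0.327, 0.0325]
tool_rot: [3.107, -0.008, 1.481]
force: [0.8, 0.4, 0.4]
grip_width: 0.0854
```

>>> drive_tool:
  series:
    - [0,0,0,0,0]
    - [0,0,0,0,0]
    - [0,0,0,0,0]
    - [0,0,0,0,0]
    - [0,0,0,0,0]
    - [0,0,0,0,0]
  newtons: 40

```text
clock: 12.8
position: [0.4294, 0.3273, 0.0334]
tool_rot: [3.106, -0.009, 1.481]
force: [0.0, -0.8, -0.4]
grip_width: 0.0485
```

>>> drive_tool:
  series:
    - [0,0,0,0.03,0]
    - [0,0,0,0.045,0]
    - [0,0,-0.02,0.045,0]
    - [0,0.01,-0.035,0.03,0]
    - [0,0.015,-0.045,0.02,0]
    - [0,0.018,-0.045,0.01,0]
    - [0,0.018,-0.045,0,0]
    - [0,0.018,-0.045,0,0]
    - [0,0.018,-0.045,0,0]
    - [0,0.018,-0.04,0,0]
    - [0,0,0,0,0]
    - [0,0,0,0,0]

```text
clock: 14.0
position: [0.5429, -0.0065, 0.2185]
tool_rot: [3.106, -0.006, 1.484]
force: [-0.6, 1.3, -4.7]
grip_width: 0.0487
```

>>> drive_tool:
  series:
    - [0,0.02,-0.002,-0.03,0]
    - [0,0.016,-0.002,-0.03,0]
    - [0,0,0,-0.03,0]
    - [0,0,0,-0.03,0]
    - [0,0,0,-0.015,0]
    - [0,0,0,0,0]
    - [0,0,0,0,0]

```text
clock: 14.7
position: [0.5788, -0.005, 0.0789]
tool_rot: [3.106, -0.008, 1.49]
force: [-0.3, -0.0, -3.3]
grip_width: 0.0486
```

```bash
python3 -c "
from h import *
look('w7',['tube_mid','post_mid','pad_rd','base'],z={'tube_mid':.085,'post_mid':.056})
"
```

```text
tcp [ 0.5788 -0.005   0.0789] [ 3.106 -0.008  1.49 ] t 14.7 w 0.0486 F [-0.3 -0.  -3.3]
post_mid 0.7 [319.   5.] fit [ 0.5905  0.1506 -0.0821] 0.025 edge
post_mid 0.32 [319. 125.] fit [0.5748 0.076  1.4972] 0.527 edge
pad_rd 0.94 [323. 217.] fit [ 0.5792 -0.01   -0.0011] 0.62 
pad_rd 0.52 [320.   5.] fit [ 0.5919  0.1588 -0.2304] 0.339 edge
base 0.49 [318.   6.] fit [0.6802 0.1895 1.6225] 0.282 edge
```

View pics/w7.png

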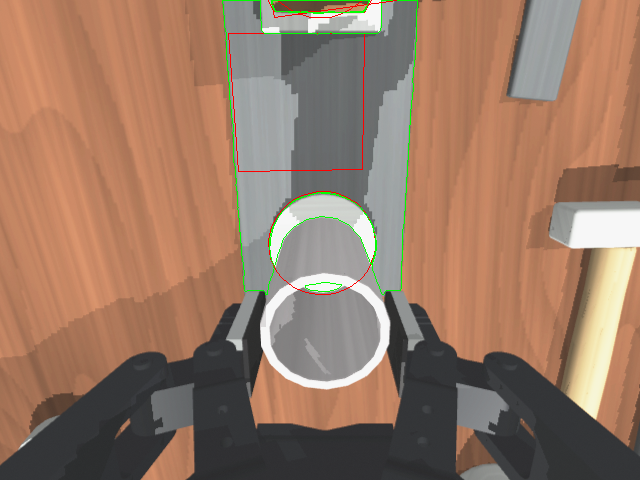

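>>> drive_tool:
  series:
    - [0,0,-0.004,-0.012,0]
    - [0,0,0,-0.01,0]
    - [0,0,0,-0.005,0]
    - [0,0,0,0,0]
    - [0,0,0,0,0]

```text
clock: 15.45
position: [0.5797, -0.0104, 0.0508]
tool_rot: [3.103, -0.008, 1.489]
force: [0.7, -0.4, -3.6]
grip_width: 0.0485
```

```bash
python3 -c "
from h import *
look('w8',['tube_mid'],z={'tube_mid':.058})
"
```

```text
tcp [ 0.5797 -0.0104  0.0508] [ 3.103 -0.008  1.489] t 15.45 w 0.0485 F [ 0.7 -0.4 -3.6]
tube_mid 0.88 [324. 312.] fit [ 0.578  -0.0112 -0.1142] 0.048
```

View pics/w8.png

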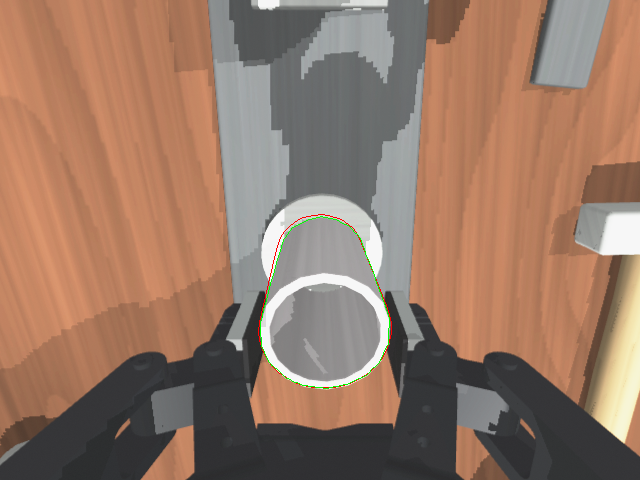

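The tube (325,330) sits concentric on the round pad. Seat it and release.

>>> drive_tool:
  series:
    - [0,0.0005,0,-0.0025,0]
    - [0,0,0,0,0]
    - [60,0,0,0,0]
    - [90,0,0,0,0]
    - [100,0,0,0,0]
    - [100,0,0,0,0]
    - [100,0,0,0.04,0]
    - [100,0,0,0.045,0]
    - [100,0,0,0.045,0]
    - [100,0,0,0.03,0]
    - [100,0,0,0,0]
    - [100,0,0,0,0]

```text
clock: 16.75
position: [0.5804, -0.0101, 0.2157]
tool_rot: [3.1, -0.008, 1.489]
force: [-1.0, 0.6, -0.7]
grip_width: 0.0853
```

```bash
python3 -c "
from h import *
look('w9',['tube_mid','post_mid'],z={'tube_mid':.056,'post_mid':.056})
"
```

```text
tcp [ 0.5804 -0.0101  0.2157] [ 3.1   -0.008  1.489] t 16.75 w 0.0853 F [-1.   0.6 -0.7]
tube_mid 0.87 [318. 219.] fit [ 0.5805 -0.012  -0.0304] 0.255 
tube_mid 0.31 [316. 194.] fit [ 0.5776  0.0109 -0.1185] 0.502 
post_mid 0.64 [313.  20.] fit [ 0.5906  0.1506 -0.0959] 0.019 edge
```

View pics/w9.png

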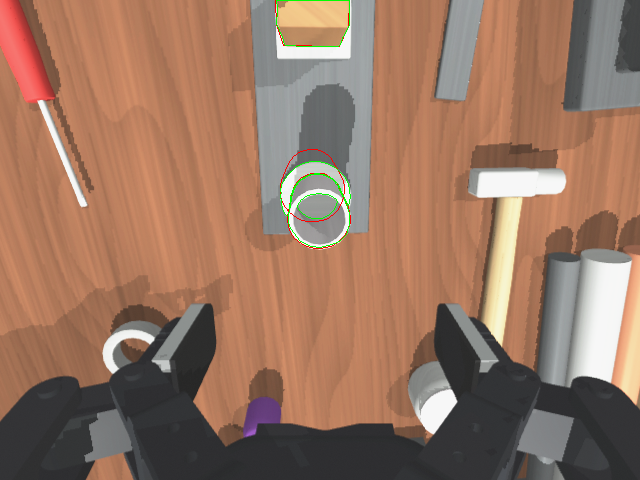

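The tube stands on the round pad (318,219) within about 2.5 mm. Next, the silver stud, with the jaws turned to run along y to clear its neighbours.

>>> drive_tool:
  series:
    - [100,-0.014,-0.034,0,-0.149]
    - [100,-0.014,-0.034,0,-0.149]
    - [100,-0.014,-0.034,0,-0.149]
    - [100,-0.014,-0.034,0,-0.149]
    - [100,-0.014,-0.034,0,-0.149]
    - [100,-0.014,-0.034,0,-0.149]
    - [100,-0.014,-0.034,0,-0.149]
    - [100,-0.014,-0.034,0,-0.149]
    - [100,-0.014,-0.034,0,-0.149]
    - [100,-0.014,-0.034,0,-0.149]
    - [100,0,0,0,0]
    - [100,0,0,0,0]

```text
clock: 18.1
position: [0.4263, -0.3597, 0.2011]
tool_rot: [3.113, 0.006, -0.022]
force: [1.3, 0.4, 0.7]
grip_width: 0.0848
```

```bash
python3 -c "
from h import *
look('w10',['dome_mid','lintel_mid'])
print(bot.observe()['qpos'])
"
```

```text
tcp [ 0.4263 -0.3597  0.2011] [ 3.113  0.006 -0.022] t 18.1 w 0.0848 F [1.3 0.4 0.7]
dome_mid 0.84 [310. 190.] fit [ 0.4373 -0.3505 -0.045 ] 0.044 
dome_mid 0.74 [219. 129.] fit [ 0.4927 -0.2751 -0.0118] 0.061 
dome_mid 0.71 [309. 271.] fit [ 0.3557 -0.3473  0.1319] 0.098 
dome_mid 0.67 [386. 248.] fit [ 0.3729 -0.422   0.1797] 0.069 
lintel_mid 0.56 [317.  70.] fit [ 0.5852 -0.3596 -0.0114] 0.025 edge
[ 0.24104101  0.44303369  0.45893187  1.81199333 -0.20773502  0.92404382
 -0.80521049]
```

View pics/w10.png

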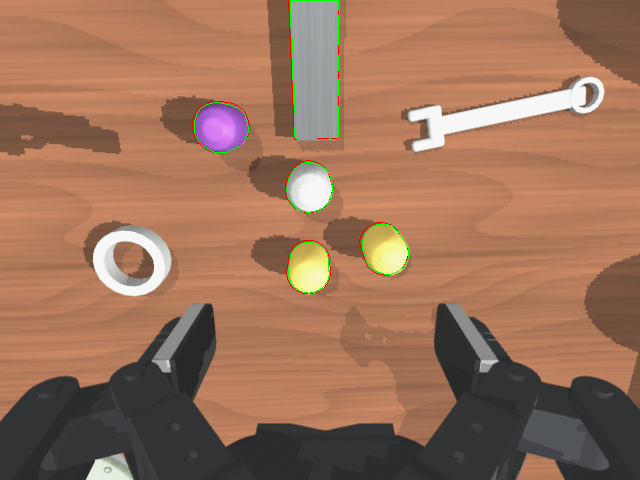

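The white stud is at (309,187), with purple at (221,127) and yellow at (309,267) and (385,248). I'm centring over the white one.

>>> drive_tool:
  series:
    - [100,0.011,0.009,0,0]
    - [100,0,0,0,0.015]
    - [100,0,0,-0.03,0]
    - [100,0,0,-0.035,0]
    - [100,0,0,-0.03,0]
    - [100,0,0,0,0]
    - [100,0,0,0,0]

```text
clock: 18.95
position: [0.4439, -0.3441, 0.1054]
tool_rot: [3.113, 0.001, 0.012]
force: [-0.0, -0.4, 0.7]
grip_width: 0.0855
```

>>> drive_tool:
  series:
    - [100,-0.0065,-0.0065,0,0]
    - [100,0,0,0,0]
    - [100,0,0,-0.02,0]
    - [100,0,0,-0.02,0]
    - [100,0,0,0,0]
    - [100,0,0,0,0]

```text
clock: 19.55
position: [0.44, -0.3538, 0.0722]
tool_rot: [3.108, -0.009, 0.012]
force: [0.2, 0.3, -0.1]
grip_width: 0.0853
```

>>> drive_tool:
  series:
    - [100,-0.003,0.003,0,0]
    - [100,0,0,-0.015,0]
    - [100,0,0,-0.015,0]
    - [100,0,0,-0.015,0]
    - [100,0,0,0,0]
    - [100,0,0,0,0]

```text
clock: 20.15
position: [0.4384, -0.3514, 0.0292]
tool_rot: [3.105, -0.014, 0.013]
force: [-0.4, -0.1, -0.1]
grip_width: 0.0851
```

>>> drive_tool:
  series:
    - [100,-0.001,0.001,-0.012,0]
    - [100,0,0,-0.009,0]
    - [100,0,0,0,0]
    - [100,0,0,0,0]

```text
clock: 20.55
position: [0.4378, -0.3505, 0.0076]
tool_rot: [3.104, -0.015, 0.013]
force: [0.1, -0.2, 0.1]
grip_width: 0.0853
```

>>> drive_tool:
  series:
    - [0,0,0,0,0]
    - [0,0,0,0,0]
    - [0,0,0,0,0]
    - [0,0,0,0,0]
    - [0,0,0,0,0]
    - [0,0,0,0,0]
    - [0,0,0,0,0]
  newtons: 45

```text
clock: 21.25
position: [0.4382, -0.3512, 0.0088]
tool_rot: [3.103, -0.016, 0.013]
force: [-0.2, -0.1, -1.7]
grip_width: 0.0343
```

```bash
python3 -c "
from h import *
look('w11',['dome_mid'])
"
```

```text
tcp [ 0.4382 -0.3512  0.0088] [ 3.103 -0.016  0.013] t 21.25 w 0.0343 F [-0.2 -0.1 -1.7]
dome_mid 0.78 [458. 444.] fit [ 0.3095 -0.4273  0.5062] 0.773 
dome_mid 0.77 [319. 406.] fit [ 0.3542 -0.3472  0.2081] 0.578 
dome_mid 0.63 [323. 296.] fit [ 0.437  -0.3501  0.0807] 0.071 
dome_mid 0.57 [134. 171.] fit [ 0.492  -0.275   0.0335] 0.048
```

View pics/w11.png

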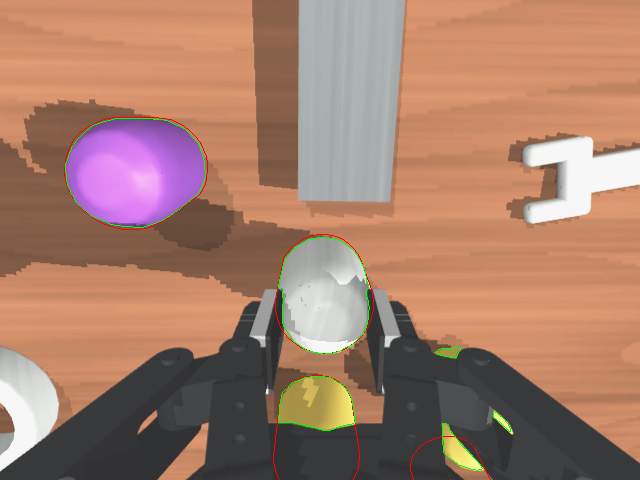

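>>> drive_tool:
  series:
    - [0,0,0,0,0]
    - [0,0,0,0,0]
    - [0,0,0,0,0]

```text
clock: 21.65
position: [0.4383, -0.3512, 0.0088]
tool_rot: [3.103, -0.016, 0.013]
force: [-0.5, -1.1, -1.2]
grip_width: 0.0348
```

```bash
python3 -c "
from h import *
im=bot.grab_frame('side');cv2.imwrite('pics/s11.png',cv2.resize(im[290:440,200:380,::-1],None,fx=4,fy=4))
im=bot.grab_frame('scene');cv2.imwrite('pics/sc11.png',cv2.resize(im[250:370,140:310,::-1],None,fx=4,fy=4))
"
```

```text
(no output)
```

View pics/s11.png

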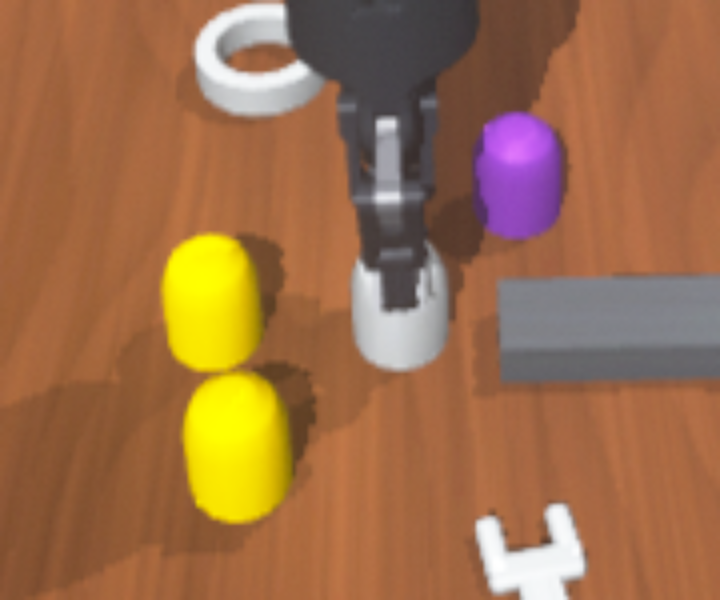

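View pics/sc11.png

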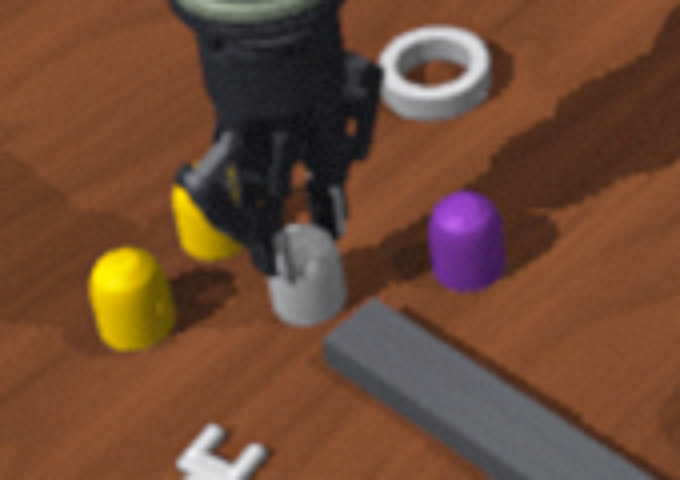

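The tips grip too high, on the rounded shoulder (side crop: finger ends halfway up the stud). I'll reopen, go lower and regrip.

>>> drive_tool:
  series:
    - [70,0,0,0,0]
    - [90,0,0,0,0]
    - [90,0,0.0005,-0.004,0]
    - [90,0,0,-0.003,0]
    - [90,0,0,-0.002,0]
    - [90,0,0,0,0]
    - [90,0,0,0,0]

```text
clock: 22.45
position: [0.4384, -0.3506, -0.0012]
tool_rot: [3.104, -0.017, 0.013]
force: [0.0, -0.5, -0.3]
grip_width: 0.0771
```

>>> drive_tool:
  series:
    - [0,0,0,0,0]
    - [0,0,0,0,0]
    - [0,0,0,0,0]
    - [0,0,0,0,0]
    - [0,0,0,0,0]
    - [0,0,0,0,0]

```text
clock: 23.05
position: [0.4384, -0.3507, -0.0005]
tool_rot: [3.103, -0.017, 0.013]
force: [-0.3, -0.5, -1.1]
grip_width: 0.0389
```

```bash
python3 -c "
from h import *
look('w12',['dome_mid'],near=(.437,-.35))
im=bot.grab_frame('side');cv2.imwrite('pics/s12.png',cv2.resize(im[290:440,200:380,::-1],None,fx=4,fy=4))
"
```

```text
tcp [ 0.4384 -0.3507 -0.0005] [ 3.103 -0.017  0.013] t 23.05 w 0.0389 F [-0.3 -0.5 -1.1]
dome_mid 0.72 [320. 412.] fit [ 0.3536 -0.3471  0.2886] 0.657 
dome_mid 0.66 [323. 307.] fit [ 0.4365 -0.3493  0.0539] 0.077
```

View pics/s12.png

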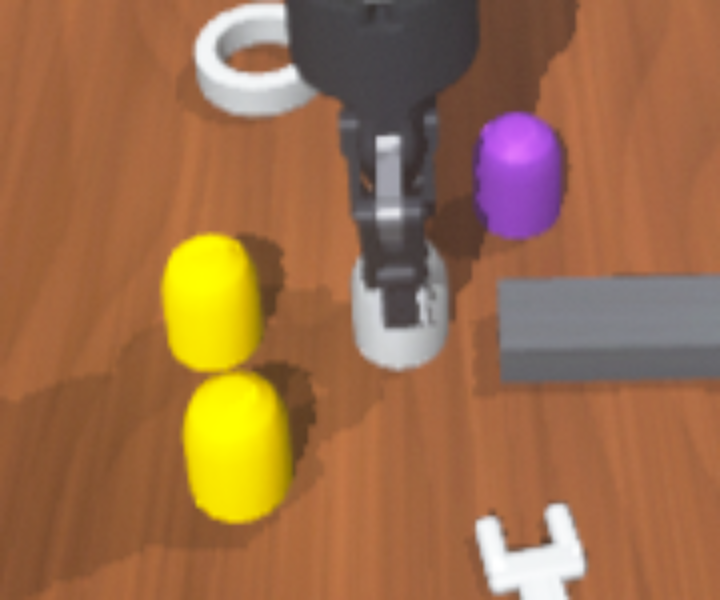

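>>> drive_tool:
  series:
    - [70,0,0,0,0]
    - [90,0,0,0,0]
    - [90,-0.0005,0.0005,-0.003,0]
    - [90,0,0,-0.003,0]
    - [90,0,0,0,0]
    - [0,0,0,0,0]
    - [0,0,0,0,0]
    - [0,0,0,0,0]
    - [0,0,0,0,0]
    - [0,0,0,0,0]
    - [0,0,0,0,0]

```text
clock: 24.3
position: [0.438, -0.3503, -0.0067]
tool_rot: [3.103, -0.017, 0.012]
force: [-0.0, 0.3, -1.3]
grip_width: 0.0402
```

>>> drive_tool:
  series:
    - [0,0,0,0.03,0]
    - [0,0,0,0.045,0]
    - [0,0,0,0.045,0]
    - [0,0,0,0.045,0]
    - [0,0,0.01,0.045,0.1]
    - [0,0.01,0.03,0,0.148]
    - [0,0.015,0.04,0,0.148]
    - [0,0.015,0.04,0,0.148]
    - [0,0.015,0.04,0,0.148]
    - [0,0.015,0.04,0,0.148]
    - [0,0.015,0.04,0,0.148]
    - [0,0,0,0,0]

```text
clock: 25.5
position: [0.5202, -0.0995, 0.2108]
tool_rot: [3.101, -0.014, 1.025]
force: [-0.1, -0.8, -4.2]
grip_width: 0.0402
```

>>> drive_tool:
  series:
    - [0,0.013,0.03,0,0.117]
    - [0,0.013,0.035,0,0.117]
    - [0,0.013,0.035,0,0.117]
    - [0,0.013,0.03,0,0.117]
    - [0,0.01,0.03,0,0]
    - [0,0,0,0,0]
    - [0,0,0,0,0]

```text
clock: 26.2
position: [0.5816, 0.0675, 0.2089]
tool_rot: [3.104, -0.013, 1.513]
force: [-0.4, -1.0, -4.6]
grip_width: 0.0397
```

>>> drive_tool:
  series:
    - [0,0.0035,0.003,0,-0.015]
    - [0,0,0,-0.02,0]
    - [0,0,0,-0.025,0]
    - [0,0,0,-0.02,0]
    - [0,0,0,0,0]
    - [0,0,0,0,0]

```text
clock: 26.8
position: [0.5857, 0.0666, 0.143]
tool_rot: [3.103, -0.012, 1.486]
force: [0.0, 0.2, -2.6]
grip_width: 0.0399
```

```bash
python3 -c "
from h import *
look('w13',['dome_mid','post_mid'],z={'dome_mid':.18,'post_mid':.056})
"
```

```text
tcp [0.5857 0.0666 0.143 ] [ 3.103 -0.012  1.486] t 26.8 w 0.0399 F [ 0.   0.2 -2.6]
post_mid 0.63 [317. 100.] fit [ 0.5906  0.1495 -0.0831] 0.038
```

View pics/w13.png

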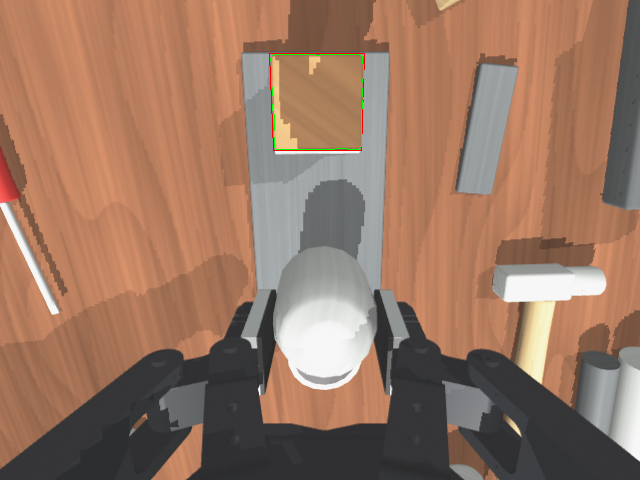

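The post is intact at (317,100), with the stud centred between the pads below. Continuing down.

>>> drive_tool:
  series:
    - [0,0,0.0035,0,0.008]
    - [0,0,0,-0.02,0]
    - [0,0,0,-0.02,0]
    - [0,0,0,-0.02,0]
    - [0,0,0,-0.02,0]
    - [0,0,0,0,0]
    - [0,0,0,0,0]

```text
clock: 27.65
position: [0.5896, 0.0731, 0.0672]
tool_rot: [3.093, -0.016, 1.498]
force: [0.1, 0.3, -3.4]
grip_width: 0.0397
```

>>> drive_tool:
  series:
    - [0,-0.004,-0.003,0,0]
    - [0,0,0,-0.02,0]
    - [0,0,0,-0.02,0]
    - [0,0,0,0,0]
    - [0,0,0,0,0]

```text
clock: 28.15
position: [0.5881, 0.0699, 0.0328]
tool_rot: [3.085, -0.018, 1.498]
force: [-0.1, -0.1, -2.5]
grip_width: 0.0402
```

>>> drive_tool:
  series:
    - [0,-0.003,0,-0.01,0]
    - [0,0,0,-0.01,0]
    - [0,0,0,-0.006,0]
    - [0,0,0,0,0]
    - [0,0,0,0,0]

```text
clock: 28.65
position: [0.586, 0.07, 0.0074]
tool_rot: [3.082, -0.018, 1.498]
force: [-0.3, -0.4, -2.7]
grip_width: 0.0396
```

```bash
python3 -c "
from h import *
look('w14',['dome_mid','post_mid'],z={'dome_mid':.037,'post_mid':.056})
"
```

```text
tcp [0.586  0.07   0.0074] [ 3.082 -0.018  1.498] t 28.65 w 0.0396 F [-0.3 -0.4 -2.7]
dome_mid 0.67 [325. 314.] fit [0.584  0.0674 0.0573] 0.029 
post_mid 0.6 [342.  98.] fit [ 0.591  0.15  -0.083] 0.022 edge
```

View pics/w14.png

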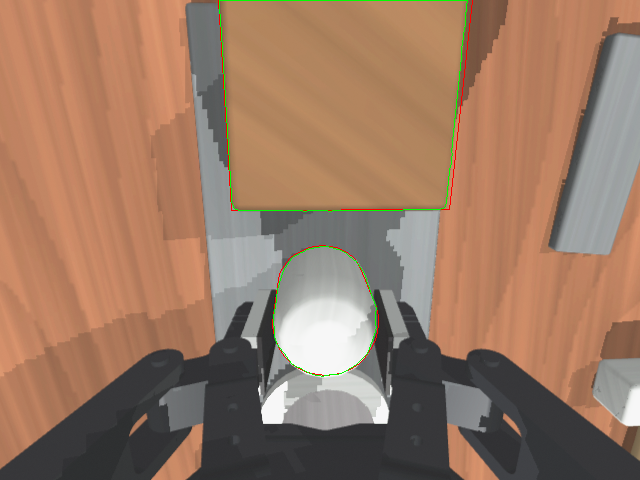

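>>> drive_tool:
  series:
    - [0,0.001,0.0015,-0.002,0]
    - [0,0,0,-0.0015,0]
    - [0,0,0,-0.001,0]
    - [0,0,0,0,0]

```text
clock: 29.2
position: [0.5878, 0.0718, 0.0037]
tool_rot: [3.08, -0.019, 1.498]
force: [-1.6, -0.1, 3.0]
grip_width: 0.0398
```

>>> drive_tool:
  series:
    - [60,0,0,0,0]
    - [80,0,0,0,0]
    - [90,0,0,0,0]
    - [90,0,0,0,0]
    - [90,0,0,0.03,0]
    - [90,0,0,0.04,0]
    - [90,0,0,0.045,0]
    - [90,0,0,0.045,0]
    - [90,0,0,0.045,0]
    - [90,0,-0.01,0.02,0]
    - [90,0,0,0,0]
    - [90,0,0,0,0]

```text
clock: 30.4
position: [0.5861, 0.0616, 0.2377]
tool_rot: [3.079, -0.019, 1.499]
force: [-0.4, 0.2, 0.2]
grip_width: 0.0769
```

```bash
python3 -c "
from h import *
look('w15',['dome_mid','post_mid','tube_mid','base'],z={'dome_mid':.036,'post_mid':.056,'tube_mid':.056},near=(.585,.07))
"
```

```text
tcp [0.5861 0.0616 0.2377] [ 3.079 -0.019  1.499] t 30.4 w 0.0769 F [-0.4  0.2  0.2]
dome_mid 0.87 [311. 191.] fit [0.5859 0.0712 0.0167] 0.086 
dome_mid 0.3 [301. 169.] fit [0.5562 0.0992 0.2627] 0.883 
tube_mid 0.32 [312. 192.] fit [ 0.5809  0.0868 -0.2248] 0.509 
base 0.83 [302. 169.] fit [ 0.5851  0.0688 -0.0763] 0.43
```

View pics/w15.png

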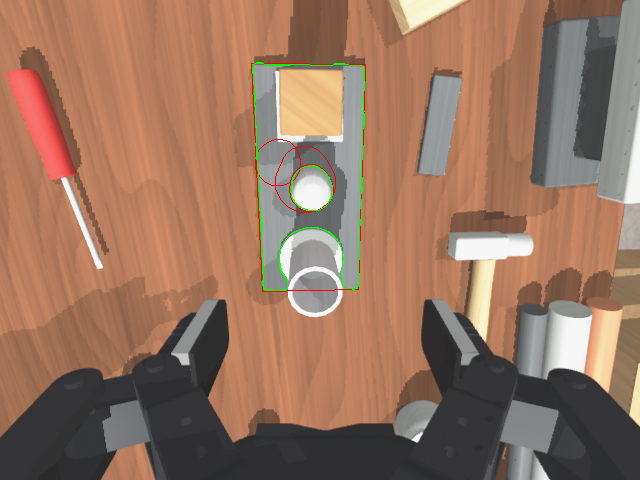

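Stud at (311,189), about 2 mm from the plate centre; post and tube are undisturbed. Now the lintel.

>>> drive_tool:
  series:
    - [100,0,-0.04,0,-0.14]
    - [100,0,-0.04,0,-0.14]
    - [100,0,-0.04,0,-0.14]
    - [100,0,-0.04,0,-0.14]
    - [100,0,-0.04,0,-0.14]
    - [100,0,-0.04,0,-0.14]
    - [100,0,-0.04,0,-0.14]
    - [100,0,-0.04,0,-0.14]
    - [100,0,-0.04,0,-0.14]
    - [100,0,-0.04,0,-0.14]
    - [100,0,-0.02,0,-0.1]
    - [100,0,0,0,0]

```text
clock: 31.85
position: [0.5798, -0.3705, 0.2257]
tool_rot: [3.088, -0.009, -0.056]
force: [-0.2, 0.8, -0.6]
grip_width: 0.0853
```

```bash
python3 -c "
from h import *
look('w16',['lintel_mid'])
print(bot.observe()['qpos'])
"
```

```text
tcp [ 0.5798 -0.3705  0.2257] [ 3.088 -0.009 -0.056] t 31.85 w 0.0853 F [-0.2  0.8 -0.6]
lintel_mid 0.97 [305. 180.] fit [ 0.5843 -0.3596  3.1235] 0.026 
[ 0.18413249  0.62518832  0.45055646  1.44561064 -0.24408144  1.09722178
 -0.95690459]
```

View pics/w16.png

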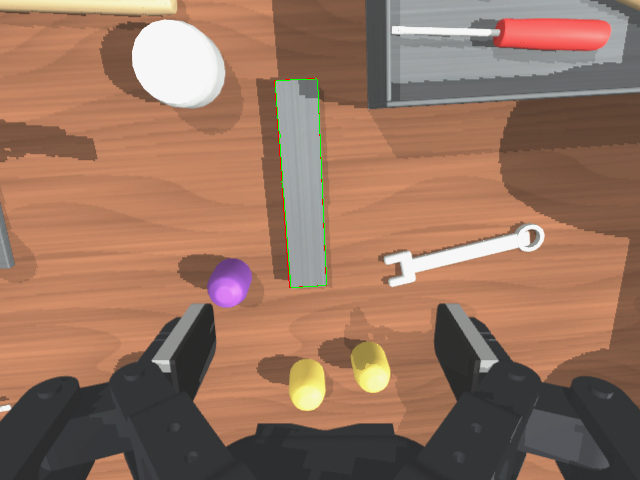

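Lintel at (305,185), with its outline fitting well; the tray corner at (368,105) stays clear of the fingers.

>>> drive_tool:
  series:
    - [100,0.0045,0.011,0,0.038]
    - [100,0,0,0,0]
    - [100,0,0,-0.02,0]
    - [100,0,0,-0.025,0]
    - [100,0,0,-0.025,0]
    - [100,0,0,-0.025,0]
    - [100,0,0,-0.02,0]
    - [100,0,0,0,0]
    - [100,0,0,0,0]

```text
clock: 32.85
position: [0.5904, -0.3435, 0.1094]
tool_rot: [3.093, -0.015, 0.017]
force: [-0.0, -0.2, 1.0]
grip_width: 0.0856
```

>>> drive_tool:
  series:
    - [100,-0.006,-0.016,0,-0.035]
    - [100,0,0,0,0]
    - [100,0,0,-0.02,0]
    - [100,0,0,-0.02,0]
    - [100,0,0,0,0]
    - [100,0,0,0,0]

```text
clock: 33.45
position: [0.5871, -0.3623, 0.0763]
tool_rot: [3.09, -0.024, -0.019]
force: [-1.0, 0.7, -0.3]
grip_width: 0.0853
```

>>> drive_tool:
  series:
    - [100,-0.003,0.003,0,0]
    - [100,0,0,-0.02,0]
    - [100,0,0,-0.02,0]
    - [100,0,0,-0.015,0]
    - [100,0,0,0,0]
    - [100,0,0,0,0]

```text
clock: 34.05
position: [0.5863, -0.3601, 0.0265]
tool_rot: [3.086, -0.031, -0.019]
force: [0.2, -0.7, 0.3]
grip_width: 0.0854
```

```bash
python3 -c "
from h import *
look('w17',['lintel_mid'])
"
```

```text
tcp [ 0.5863 -0.3601  0.0265] [ 3.086 -0.031 -0.019] t 34.05 w 0.0854 F [ 0.2 -0.7  0.3]
lintel_mid 0.86 [324. 227.] fit [ 0.5846 -0.3597 -0.0155] 0.046
```

View pics/w17.png

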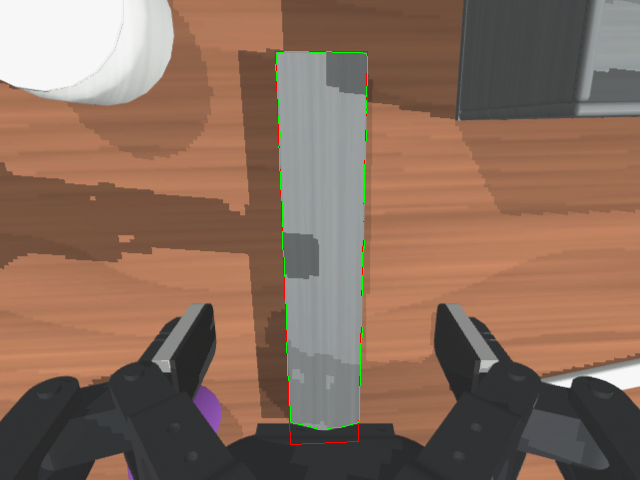

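>>> drive_tool:
  series:
    - [90,-0.0015,0.0005,-0.012,0]
    - [90,0,0,-0.012,0]
    - [90,0,0,-0.007,0]
    - [90,0,0,0,0]

```text
clock: 34.55
position: [0.5852, -0.3596, -0.0059]
tool_rot: [3.086, -0.033, -0.019]
force: [-0.6, 0.5, -0.0]
grip_width: 0.0768
```

>>> drive_tool:
  series:
    - [80,-0.0005,0,-0.004,0]
    - [65,0,0,0,0]
    - [65,0,0,0,0]
    - [65,0,0,0,0]

```text
clock: 34.95
position: [0.5846, -0.3598, -0.0103]
tool_rot: [3.086, -0.033, -0.019]
force: [0.4, -0.5, -0.1]
grip_width: 0.0557
```

```bash
python3 -c "
from h import *
im=bot.grab_frame('side');cv2.imwrite('pics/s18.png',cv2.resize(im[300:440,290:470,::-1],None,fx=4,fy=4,interpolation=cv2.INTER_CUBIC))
im=bot.grab_frame('scene');cv2.imwrite('pics/sc18.png',cv2.resize(im[270:400,190:350,::-1],None,fx=4,fy=4,interpolation=cv2.INTER_CUBIC))
"
```

```text
(no output)
```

View pics/s18.png

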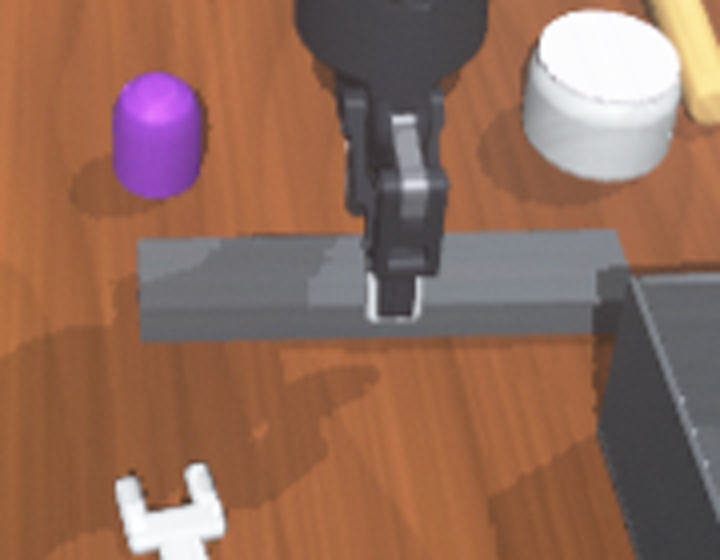

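View pics/sc18.png

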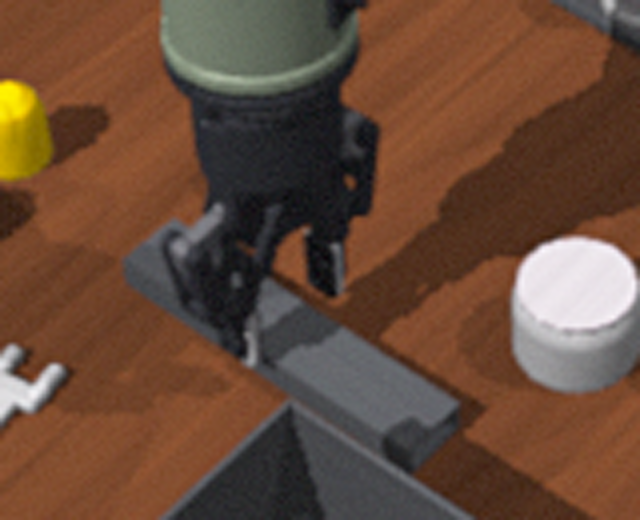

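```bash
python3 -c "
from h import *
c=bot.camera_info('side')
for z in (0,.005,.01,.015,.02,.025): print(z, ray(c,(388,380),z))
"
```

```text
0 [ 0.58901001 -0.37137816  0.        ]
0.005 [ 0.58791175 -0.37569301  0.005     ]
0.01 [ 0.58681349 -0.38000785  0.01      ]
0.015 [ 0.58571523 -0.3843227   0.015     ]
0.02 [ 0.58461698 -0.38863755  0.02      ]
0.025 [ 0.58351872 -0.3929524   0.025     ]
```

>>> drive_tool:
  series:
    - [65,0,0,-0.004,0]
    - [65,0,0,-0.004,0]
    - [65,0,0,0,0]

```text
clock: 35.35
position: [0.5849, -0.3599, -0.0186]
tool_rot: [3.086, -0.033, -0.019]
force: [-0.2, 0.4, 0.2]
grip_width: 0.0555
```

```bash
python3 -c "
from h import *
im=bot.grab_frame('side');cv2.imwrite('pics/s19.png',cv2.resize(im[300:440,290:470,::-1],None,fx=4,fy=4,interpolation=cv2.INTER_CUBIC))
"
```

```text
(no output)
```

View pics/s19.png

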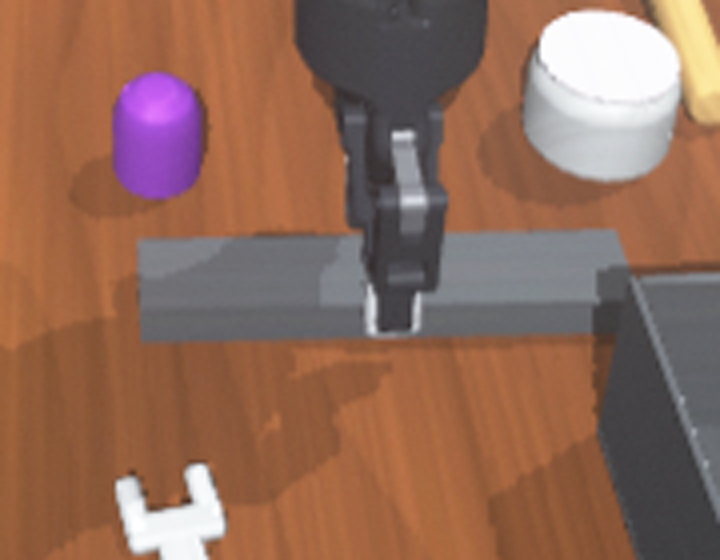

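>>> drive_tool:
  series:
    - [45,0,0,0,0]
    - [0,0,0,0,0]
    - [0,0,0,0,0]
    - [0,0,0,0,0]
    - [0,0,0,0,0]
    - [0,0,0,0,0]
  newtons: 55

```text
clock: 36.0
position: [0.5851, -0.3601, -0.0179]
tool_rot: [3.085, -0.034, -0.019]
force: [-0.5, -0.1, 1.5]
grip_width: 0.0383
```

```bash
python3 -c "
from h import *
look('w20',['lintel_mid'])
im=bot.grab_frame('side');cv2.imwrite('pics/s20.png',cv2.resize(im[300:440,290:470,::-1],None,fx=4,fy=4,interpolation=cv2.INTER_CUBIC))
"
```

```text
tcp [ 0.5851 -0.3601 -0.0179] [ 3.085 -0.034 -0.019] t 36.0 w 0.0383 F [-0.5 -0.1  1.5]
lintel_mid 0.93 [326. 207.] fit [ 0.6371 -0.359   3.1245] 0.073
```

View pics/s20.png

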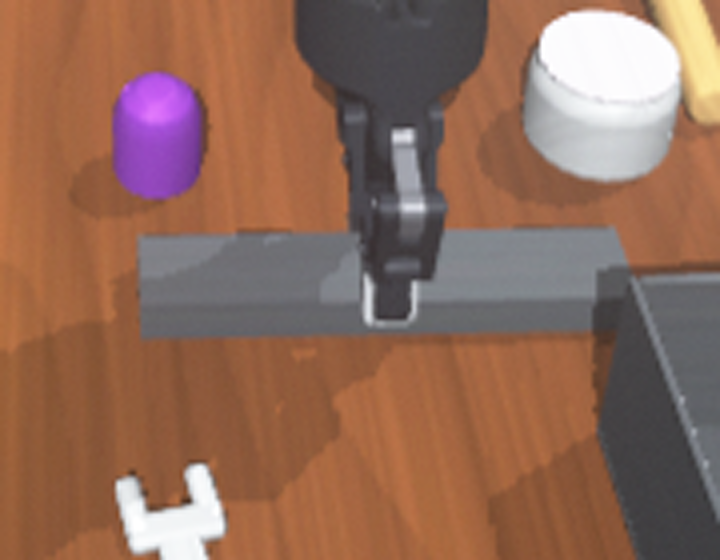

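>>> drive_tool:
  series:
    - [0,0,0,0.02,0]
    - [0,0,0,0.03,0]
    - [0,0,0,0.045,0]
    - [0,0,0,0.045,0]
    - [0,0,0,0.045,0]
    - [0,0,0.01,0.03,0.05]
    - [0,0,0.02,0.02,0.1]
    - [0,0,0.03,0,0.13]
    - [0,0,0.03,0,0.13]
    - [0,0,0.03,0,0.13]
    - [0,0,0.03,0,0.13]
    - [0,0,0,0,0]

```text
clock: 37.35
position: [0.5796, -0.2031, 0.2237]
tool_rot: [3.085, -0.028, 0.677]
force: [0.5, -0.9, -2.9]
grip_width: 0.0381
```

```bash
python3 -c "
from h import *
o=bot.observe();print(o['position'],o['tool_rot'],o['qpos'])
im=bot.grab_frame('side');cv2.imwrite('pics/s21.png',im[:,:,::-1])
"
```

```text
[ 0.5795769  -0.20306269  0.2236854 ] [ 3.08528406 -0.02791942  0.67672319] [ 0.05554287  0.45842877  0.25212905  1.67855014 -0.12343896  0.95839603
 -0.54768228]
```

View pics/s21.png

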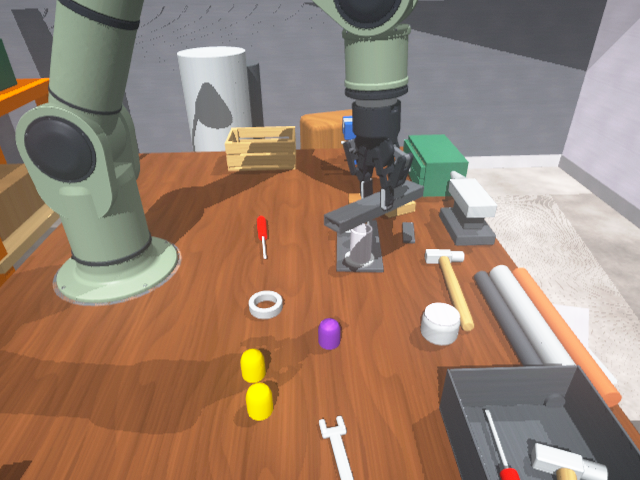

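The bar (375,205) is held level, partway through the turn. Continue to above the gateway.

>>> drive_tool:
  series:
    - [0,0.001,0.03,0,0.1]
    - [0,0.001,0.035,0,0.12]
    - [0,0.001,0.035,0,0.12]
    - [0,0.001,0.035,0,0.12]
    - [0,0.001,0.035,0,0.12]
    - [0,0,0.035,0,0.12]
    - [0,0,0.03,0,0.1]
    - [0,0,0.03,0,0]
    - [0,0,0,0,0]
    - [0,0,0,0,0]

```text
clock: 38.4
position: [0.5829, 0.0588, 0.222]
tool_rot: [3.084, -0.023, 1.477]
force: [-0.4, -0.9, -3.2]
grip_width: 0.0381
```

```bash
python3 -c "
from h import *
look('w22',['lintel_mid'])
im=bot.grab_frame('side');cv2.imwrite('pics/s22.png',cv2.resize(im[140:300,270:470,::-1],None,fx=3.5,fy=3.5))
"
```

```text
tcp [0.5829 0.0588 0.222 ] [ 3.084 -0.023  1.477] t 38.4 w 0.0381 F [-0.4 -0.9 -3.2]
lintel_mid 0.91 [324. 210.] fit [0.6273 0.1089 1.4787] 0.771
```

View pics/w22.png

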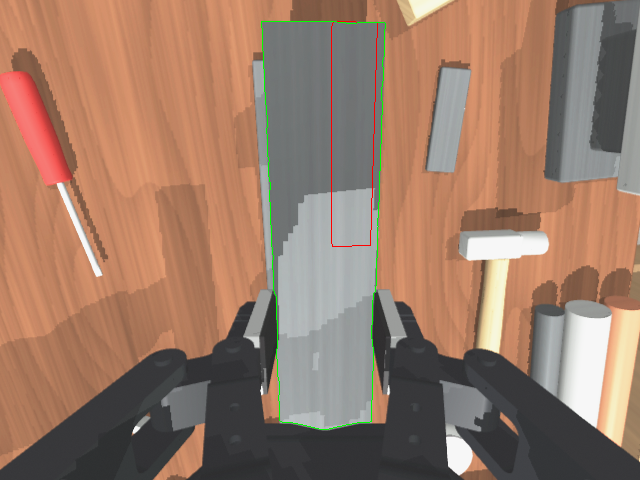

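View pics/s22.png

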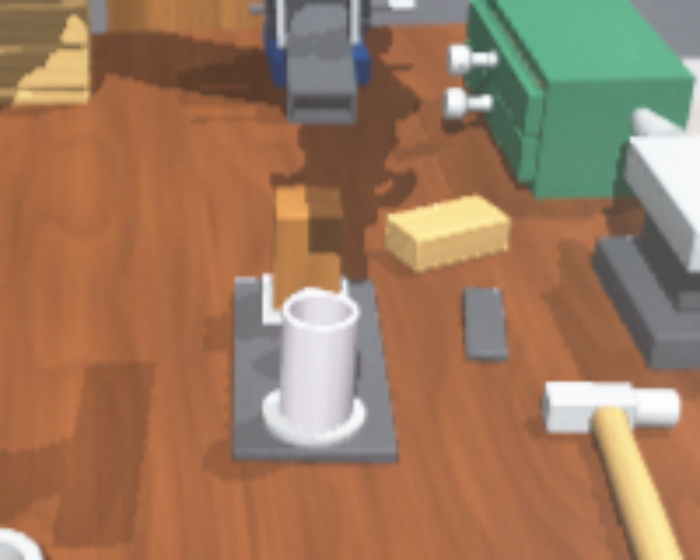

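>>> drive_tool:
  series:
    - [0,0.0025,0.0105,0,0.018]
    - [0,0,0,0,0]
    - [0,0,0,-0.02,0]
    - [0,0,0,-0.02,0]
    - [0,0,0,-0.02,0]
    - [0,0,0,-0.01,0]
    - [0,0,0,0,0]
    - [0,0,0,0,0]

```text
clock: 39.35
position: [0.5871, 0.0672, 0.1512]
tool_rot: [3.082, -0.023, 1.491]
force: [0.3, 0.3, -2.7]
grip_width: 0.038
```

>>> drive_tool:
  series:
    - [0,-0.002,0.002,0,0.003]
    - [0,0,0,-0.015,0]
    - [0,0,0,-0.015,0]
    - [0,0,0,-0.015,0]
    - [0,0,0,-0.005,0]
    - [0,0,0,0,0]
    - [0,0,0,0,0]

```text
clock: 40.05
position: [0.588, 0.0706, 0.1062]
tool_rot: [3.073, -0.025, 1.495]
force: [-0.4, -1.2, -2.9]
grip_width: 0.0382
```

```bash
python3 -c "
from h import *
look('w23',['lintel_mid'],z={'lintel_mid':.125})
im=bot.grab_frame('side');cv2.imwrite('pics/s23.png',cv2.resize(im[140:300,270:470,::-1],None,fx=3.5,fy=3.5))
im=bot.grab_frame('scene');cv2.imwrite('pics/sc23.png',cv2.resize(im[140:300,280:480,::-1],None,fx=3.5,fy=3.5))
"
```

```text
tcp [0.588  0.0706 0.1062] [ 3.073 -0.025  1.495] t 40.05 w 0.0382 F [-0.4 -1.2 -2.9]
lintel_mid 0.77 [324. 209.] fit [0.5888 0.1141 1.5037] 0.104
```

View pics/sc23.png

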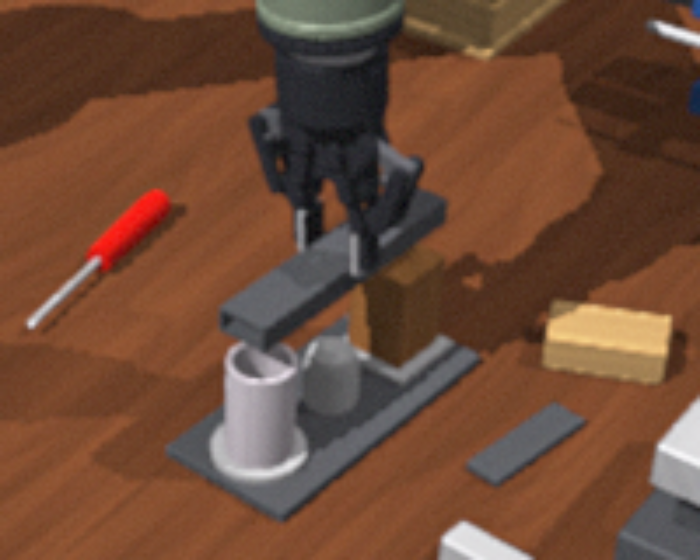

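View pics/s23.png

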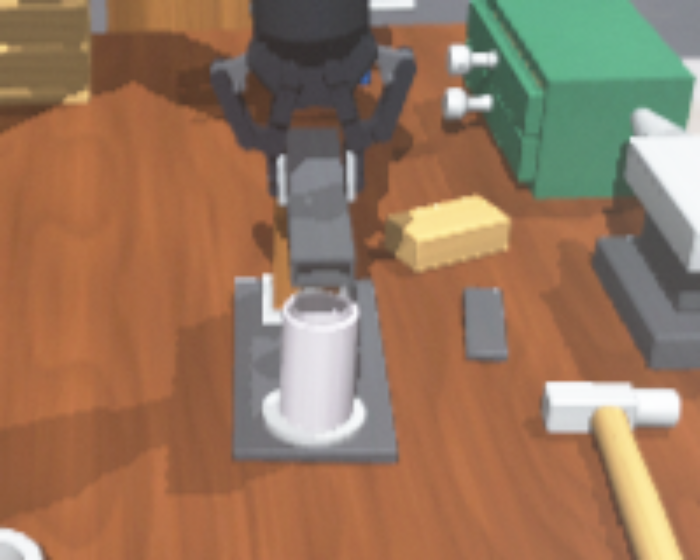

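Scene crop: the bar hangs just above tube and post, in line with the plate. Lowering gently.

>>> drive_tool:
  series:
    - [0,-0.003,-0.001,-0.008,0]
    - [0,0,0,-0.008,0]
    - [0,0,0,-0.004,0]
    - [0,0,0,0,0]
    - [0,0,0,0,0]

```text
clock: 40.75
position: [0.5845, 0.0694, 0.0842]
tool_rot: [3.073, -0.025, 1.495]
force: [-0.1, 0.5, -2.4]
grip_width: 0.0384
```

>>> drive_tool:
  series:
    - [0,0.0005,0,-0.003,0]
    - [0,0,0,-0.002,0]
    - [0,0,0,0,0]

```text
clock: 41.05
position: [0.5853, 0.0694, 0.079]
tool_rot: [3.073, -0.025, 1.495]
force: [-1.0, 1.3, -2.5]
grip_width: 0.0381
```

```bash
python3 -c "
from h import *
im=bot.grab_frame('scene');cv2.imwrite('pics/sc24.png',cv2.resize(im[140:300,280:480,::-1],None,fx=4,fy=3.7,interpolation=cv2.INTER_CUBIC))
"
```

```text
(no output)
```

View pics/sc24.png

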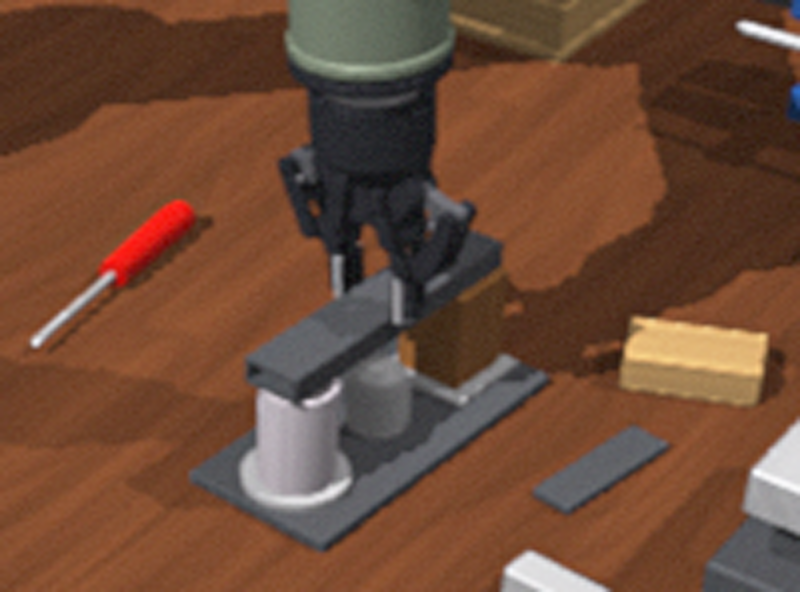

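The bar is almost seated on tube (295,385) and post (460,300). Easing down until contact shows.

>>> drive_tool:
  series:
    - [0,0,0,-0.002,0]
    - [0,0,0,0,0]

```text
clock: 41.3
position: [0.5859, 0.0695, 0.0784]
tool_rot: [3.071, -0.026, 1.495]
force: [-1.0, 0.4, -1.3]
grip_width: 0.038
```

>>> drive_tool:
  series:
    - [0,-0.0005,0,-0.0015,0]
    - [0,0,0,0,0]

```text
clock: 41.5
position: [0.5863, 0.0695, 0.0786]
tool_rot: [3.069, -0.026, 1.495]
force: [0.2, -0.4, -2.0]
grip_width: 0.0385
```

z no longer falls, so the bar is in contact. Releasing slowly.

>>> drive_tool:
  series:
    - [48,0,0,0,0]
    - [52,0,0,0,0]
    - [58,0,0,0,0]
    - [70,0,0,0,0]
    - [80,0,0,0,0]
    - [90,0,0,0,0]
    - [95,0,0,0,0]

```text
clock: 42.2
position: [0.5868, 0.0696, 0.0786]
tool_rot: [3.068, -0.027, 1.495]
force: [0.5, -0.9, -0.3]
grip_width: 0.0809
```

```bash
python3 -c "
from h import *
im=bot.grab_frame('scene');cv2.imwrite('pics/sc25.png',cv2.resize(im[140:300,280:480,::-1],None,fx=4,fy=3.7,interpolation=cv2.INTER_CUBIC))
look('w25',['lintel_mid'],z={'lintel_mid':.106})
"
```

```text
tcp [0.5868 0.0696 0.0786] [ 3.068 -0.027  1.495] t 42.25 w 0.0812 F [-0.1 -0.4  0.1]
lintel_mid 0.89 [324. 209.] fit [0.5877 0.1214 1.4951] 0.07
```

View pics/sc25.png

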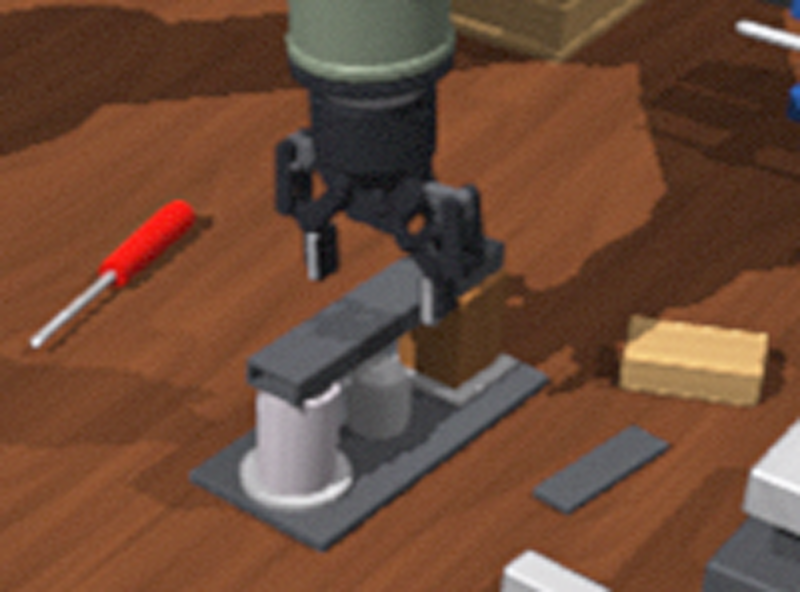

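View pics/w25.png

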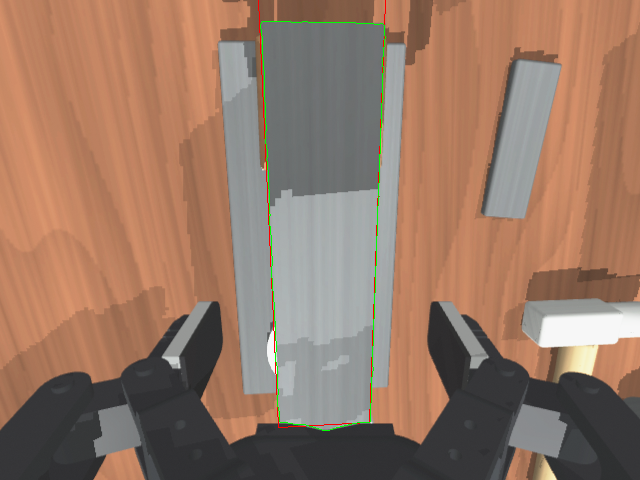

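The bar rests on both supports and the jaws are clear. Rising straight up, then looking again.

>>> drive_tool:
  series:
    - [95,0,0,0.02,0]
    - [95,0,0,0.03,0]
    - [100,0,0,0.04,0]
    - [100,0,0,0.045,0]
    - [100,0,0,0.045,0]
    - [100,0,0,0.04,0]
    - [100,0,-0.02,0,0]
    - [100,0,0,0,0]
    - [100,0,0,0,0]

```text
clock: 43.25
position: [0.5842, 0.0491, 0.3079]
tool_rot: [3.068, -0.027, 1.496]
force: [0.1, -0.3, -0.7]
grip_width: 0.0853
```

```bash
python3 -c "
from h import *
look('w26',['lintel_mid','base'],z={'lintel_mid':.106})
Z={'lintel_mid':.106,'post_mid':.056,'tube_mid':.056,'dome_mid':.036}
for n in ['scene','side']:
    im=bot.grab_frame(n);c=bot.camera_info(n);cv2.imwrite(f'pics/{n}26.png',cv2.resize(im[140:300,280:480,::-1],None,fx=4,fy=3.7,interpolation=cv2.INTER_CUBIC))
    for t in Z:
        for q in bot.masks_of(n,t)[:2]:
            g=ray(c,q['point'],Z[t])[:2]
            if np.hypot(*(g-[.585,.07]))<.13:
                x,e=fit(t,[(c,q['mask'])],g,z=Z[t]);print(n,t,round(q['conf'],2),np.round(x,3),round(e,3))
"
```

```text
tcp [0.5842 0.0491 0.3079] [ 3.068 -0.027  1.496] t 43.25 w 0.0853 F [ 0.1 -0.3 -0.7]
lintel_mid 0.89 [309. 168.] fit [0.5841 0.0701 1.494 ] 0.02 
lintel_mid 0.23 [285. 165.] fit [0.5501 0.0725 1.4401] 0.67 
base 0.7 [285. 161.] fit [ 0.585   0.0699 -0.0746] 0.54 
base 0.41 [327.  92.] fit [0.6182 0.2479 3.1014] 0.962 
scene lintel_mid 0.95 [0.582 0.07  1.506] 0.028
scene post_mid 0.7 [0.595 0.149 0.257] 0.378
scene tube_mid 0.75 [ 0.579 -0.014  0.218] 0.323
scene dome_mid 0.89 [0.586 0.072 0.024] 0.113
side lintel_mid 0.72 [0.585 0.074 1.493] 0.056
side post_mid 0.46 [0.57  0.165 1.447] 0.913
side tube_mid 0.92 [ 0.582 -0.009 -0.048] 0.32
```

View pics/scene26.png

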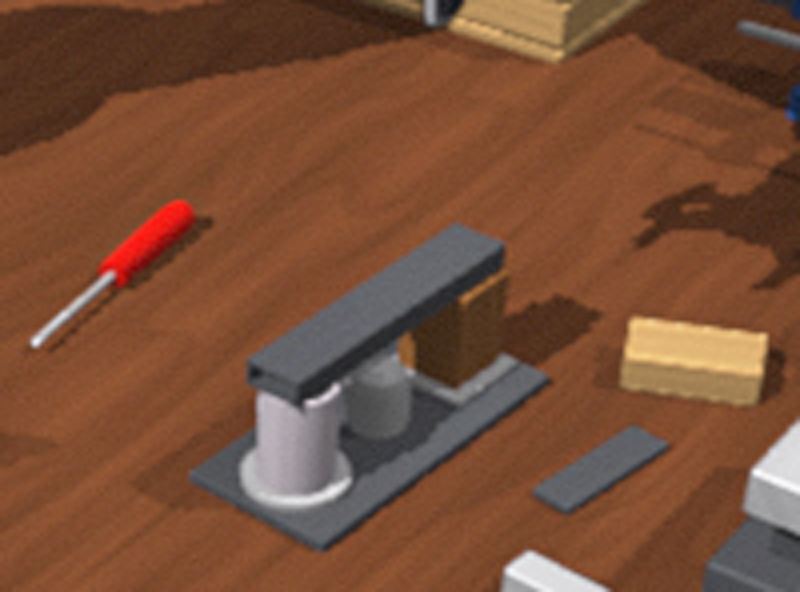

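View pics/side26.png

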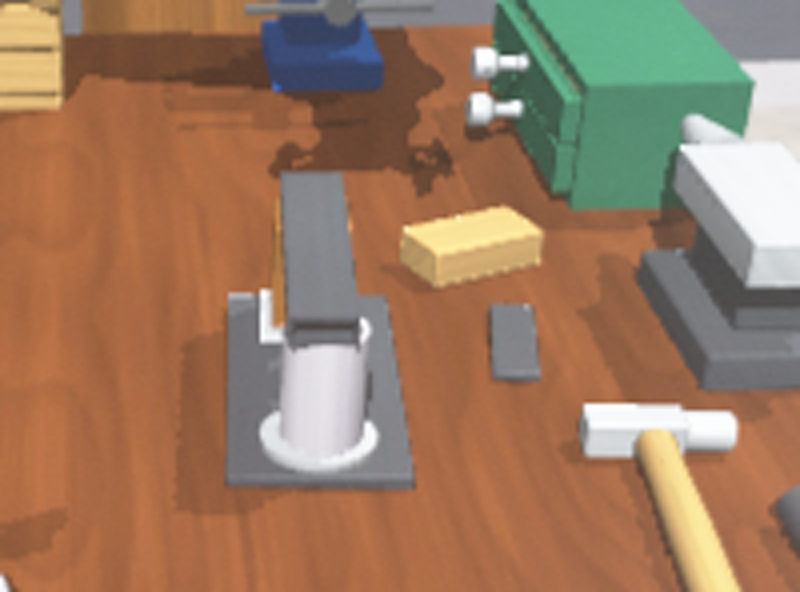

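View pics/w26.png

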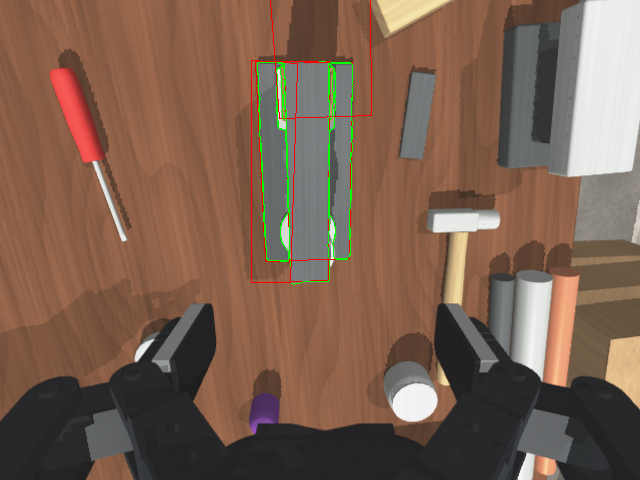

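All views agree: the gateway stands complete, the bar is level on post and tube, and the gripper is clear. Handing in.

```bash
python3 -c "
from workcell import bot
print(bot.job_done())"
```

```text
the job is handed in; nothing more can be done
None
```

I set up the gateway and handed it in at about 44 s of the 102 s allowed. No verdict comes back.

These are the last measurements of each part:

| Part | Position error | Measured |
|---|---|---|
| Post on square pad | about 1 mm; about 0.01 rad from square | before the bar went on |
| Tube on round pad | about 2.5 mm | before the bar went on |
| Stud on plate centre | about 2 mm | before the bar went on, and again after (scene camera, about 2–3 mm) |
| Bar over plate centre | about 1 mm; about 0.01 rad from the plate's length | after release |

- **Seating:** The pictures after release show everything upright and the bar lying on both supports. The gripper was open and well above it. I did not measure heights, tilts or stillness as numbers.
- **Stud grip:** The first grip on the silver stud was too high, on its rounded shoulder, so I reopened and regripped it lower twice.
- **Tool tilt:** The tool slowly drifted to about 0.07 rad of tilt. The released parts look upright all the same.
- **Checks that disagreed:** With the bar on top, the post and tube were partly hidden, so those last fits matched poorly. The tube came out within about 4 mm of the earlier value. The post's scene fit was off by about 4 mm, with a useless angle, and its side fit was plainly wrong. The bar's centre varied by about 4 mm between cameras, which is still inside the 15 mm limit.

I did not touch the purple and yellow look-alikes.

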